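# Clip the stick remotes into the dock, tug-test each, lock the dock

## Robot

A 6-joint arm with a two-finger parallel gripper is mounted at the origin on the work surface. World frame = base frame: x ahead of the robot, y to its left, z up, the work surface at z = 0. Lengths are in m, angles in rad, forces in N, time in s.
With the tool pointing down it reaches from about 0.35 to 0.85 m from the base axis. Payload 8.1 kg.
Tool frame: the origin (TCP) lies at the very end of the fingers, on their centre line; the grasp point (between the pads) lies 19 mm behind it; z points along the fingers, y is the line along which they close (so a half turn about z gives the same grasp; the last joint's range is limited). The gripper opens to 93 mm and grips with 3 to 60 N. Pads are 15 mm wide; open, the fingers measure 128 mm over their backs; the gripper's body (75 mm by 188 mm) begins 65 mm behind the grasp point.
Start: joints at [1.078, 0.13, 1.488, -0, 1.523, -0.085], TCP at [0.238, 0.551, 0.219] pointing down, gripper open.
Joint ranges: [-2.96, 2.96], [-0.89, 2.26], [0.02, 2.5], [-1.34, 4.48], [0, 2.73], [-2.66, 2.66]. Speed limits (rad/s): [2.39, 2.39, 2.79, 3.14, 3.14, 3.14].

## Interface

Orientations are given as a rotation vector (axis times angle).
In Python, from plant import robot gives the robot as it stands.
- The arm moves only by the tool play_rows, never from a script. Its argument "deltas" is one flat list of numbers, 5 for each row, row after row: the shift along the tool's x, y, z in mm, then the turn about the tool's z in degrees, then the finger opening in mm, from 0 to 93. A call has 1 to 10 rows; each row shifts and turns the commanded pose from where the row before left it, along the tool's axes as they then stand; what a row does not reach is not made up. A row lasts 1/12 s, in which the tool goes at most 41.7 mm and 7.16 degrees, less where a joint would pass 70% of its speed; a pose out of reach is approached as far as the arm can. A call with a gripper value outside its range is refused whole. The fingers move at their own pace and stop on an object; "newtons" is the grip in N (left out, the last holds). Time passes only in rows, so rows that do not move let the fingers close. It gives the time, the measured TCP pose, the force, the opening and the grip force at its end, in the units of the state.
- robot.read_state(): the state, without advancing time (a new reading comes with each control period).
- robot.read_camera(name): name is "side" or "top"; returns a dict with "pixels" (420x560x3 uint8, blue, green, red), "mtx" (3x3 intrinsics, pixels), "D" ([k1, k2, p1, p2, k3] as OpenCV has them; the pictures are not rectified), "eye" and "rotation" of the camera in the world. Camera axes: x right, y up, looking along -z (the intrinsics and any distortion apply to the point x, -y, -z); pixel columns grow to the right and rows downward; lengths in m; the calibration is good to about 2 mm. A picture is of the moment at which its call begins. There is no depth.
- robot.close_job(): hands the job in; it is judged then, once.
The state is a dict: "t": time; "q": joint angles; "dq": joint speeds; "joint_torque": joint torques, N m; "tool_pos": TCP position; "orientation": TCP orientation; "force": force on the tool from outside, world axes, zero at the start; "wrist_torque": the same for the moment, N m; "opening": finger opening in m; "gripper_force": force on a finger pad.
Only numpy, scipy, OpenCV 4.12 (cv2) and the standard library are available. Lean on these libraries where they do the work, as an engineer would, in place of code of your own. Each camera call takes 0.05 s, during which the arm holds its last target. There are 200 camera calls.

## Task

Push every silver stick remote, buttons up, fully home into a spring clip of its own on the dock, and tug it straight up until its clip slides visibly up (at least half its 24 mm slide) and stays up with the remote still fully home; one clip is worn and lets go when tugged, so leave it empty. When all hold, knock the dock's locking peg fully down with the mallet and stand the mallet on its head again, on the dock or console. Touch clips and peg only with the remotes and the mallet respectively, not the fingers, and leave the other things where they are.

Things in the scene. Friction and masses are not known exactly. Their poses are not given: they have to be found in the camera images.
- remote_a: silver stick remote, loose, about 0.14 kg, lying flat with its dark button strip up: a rod 170 mm long (along its x) and 36 mm in diameter with round ends and a 20 mm wide flat along its underside; 37 mm high. Origin: middle of the underside, z up. Its two ends are alike. All remotes are alike; three or four are present (an absent one reads None)
- remote_b: silver stick remote, loose, about 0.14 kg, lying flat with its dark button strip up: a rod 170 mm long (along its x) and 36 mm in diameter with round ends and a 20 mm wide flat along its underside; 37 mm high. Origin: middle of the underside, z up. Its two ends are alike. All remotes are alike; three or four are present (an absent one reads None)
- remote_c: silver stick remote, loose, about 0.14 kg, lying flat with its dark button strip up: a rod 170 mm long (along its x) and 36 mm in diameter with round ends and a 20 mm wide flat along its underside; 37 mm high. Origin: middle of the underside, z up. Its two ends are alike. All remotes are alike; three or four are present (an absent one reads None)
- remote_d: silver stick remote, loose, about 0.14 kg, lying flat with its dark button strip up: a rod 170 mm long (along its x) and 36 mm in diameter with round ends and a 20 mm wide flat along its underside; 37 mm high. Origin: middle of the underside, z up. Its two ends are alike. All remotes are alike; three or four are present (an absent one reads None)
- clip_a_seat (a point): seat of the clip of station clip_a: the place for the middle of a remote's underside, x along the remote (either way round), z up. It rises with the clip: 44 mm above the console when down (as at the start), 68 at the upper stop; 56 or more counts as up. The clip slides up when its remote is pulled with about 8 N plus the remote's weight, and stays there; pushing a remote in drives it down
- clip_a: foot (150 x 70 x 6 mm) of a fixed station; origin: centre of its underside. Its grey clip has two sprung jaws, on both sides in y, 53 mm apart outside, with pads 24 mm long at x = +-48 mm, 33 mm high over the seat, and round beads 26 mm apart. The 70 mm between the pads are free for fingers, down to 20 mm below the seat
- clip_b_seat (a point): seat of the clip of station clip_b: the place for the middle of a remote's underside, x along the remote (either way round), z up. It rises with the clip: 44 mm above the console when down (as at the start), 68 at the upper stop; 56 or more counts as up. The clip slides up when its remote is pulled with about 8 N plus the remote's weight, and stays there; pushing a remote in drives it down
- clip_b: foot (150 x 70 x 6 mm) of a fixed station; origin: centre of its underside. Its grey clip has two sprung jaws, on both sides in y, 53 mm apart outside, with pads 24 mm long at x = +-48 mm, 33 mm high over the seat, and round beads 26 mm apart. The 70 mm between the pads are free for fingers, down to 20 mm below the seat
- clip_c_seat (a point): seat of the clip of station clip_c: the place for the middle of a remote's underside, x along the remote (either way round), z up. It rises with the clip: 44 mm above the console when down (as at the start), 68 at the upper stop; 56 or more counts as up. The clip slides up when its remote is pulled with about 8 N plus the remote's weight, and stays there; pushing a remote in drives it down
- clip_c: foot (150 x 70 x 6 mm) of a fixed station; origin: centre of its underside. Its grey clip has two sprung jaws, on both sides in y, 53 mm apart outside, with pads 24 mm long at x = +-48 mm, 33 mm high over the seat, and round beads 26 mm apart. The 70 mm between the pads are free for fingers, down to 20 mm below the seat
- clip_d_seat (a point): seat of the clip of station clip_d: the place for the middle of a remote's underside, x along the remote (either way round), z up. It rises with the clip: 44 mm above the console when down (as at the start), 68 at the upper stop; 56 or more counts as up. The clip slides up when its remote is pulled with about 8 N plus the remote's weight, and stays there; pushing a remote in drives it down
- clip_d: foot (150 x 70 x 6 mm) of a fixed station; origin: centre of its underside. Its grey clip has two sprung jaws, on both sides in y, 53 mm apart outside, with pads 24 mm long at x = +-48 mm, 33 mm high over the seat, and round beads 26 mm apart. The 70 mm between the pads are free for fingers, down to 20 mm below the seat
- clip_e_seat (a point): seat of the clip of station clip_e: the place for the middle of a remote's underside, x along the remote (either way round), z up. It rises with the clip: 44 mm above the console when down (as at the start), 68 at the upper stop; 56 or more counts as up. The clip slides up when its remote is pulled with about 8 N plus the remote's weight, and stays there; pushing a remote in drives it down
- clip_e: foot (150 x 70 x 6 mm) of a fixed station; origin: centre of its underside. Its grey clip has two sprung jaws, on both sides in y, 53 mm apart outside, with pads 24 mm long at x = +-48 mm, 33 mm high over the seat, and round beads 26 mm apart. The 70 mm between the pads are free for fingers, down to 20 mm below the seat
- dock: fixed slab 270 x 450 x 10 mm under five clip stations, 90 mm apart along its y. Pushed straight down, a remote meets the beads 28 mm above the seat, spreads them (some 14 N) and rests on the seat, beads closed over its sides. A sound clip lets go at about 18 N of pull, so also past its upper stop; the worn one, alike in looks, anywhere in the row, at about 2 N. Origin: underside, under the row
- lock: lock of the dock: fixed dark steel block 50 x 50 x 25 mm on the slab, beyond the clips, with an upright steel peg, 24 mm thick, standing 20 mm proud at its centre. Origin: centre of its underside
- lock_peg (a joint): how far the locking peg has been driven down, in m: 0 up (as at the start), 0.016 at its lower stop, 4 mm proud; 0.013 or more counts as down. It is sprung but stiff: it takes about 13 N and stays where it is driven
- mallet: wooden mallet, loose, 0.2 kg, standing on its head with the handle straight up: head 50 x 90 x 45 mm (x, y, z), above it a round handle 24 mm thick up to 130 mm. Origin: centre of the underside of the head, which is the face to strike with
- paperweight: blue glass paperweight, 76 mm across, 51 mm high; a bystander, to be left alone. Origin: centre of its underside
- coaster: white ceramic coaster, 96 mm across, 9 mm thick; a bystander, to be left alone. Origin: centre of its underside
- dice_box: open wooden dice box 150 x 110 x 55 mm with dice; a bystander, to be left alone. Origin: centre of its underside
- mug: white mug, 80 mm across, 90 mm high; a bystander, to be left alone. Origin: centre of its underside
- bag_clip: white plastic bag clip, 100 x 22 x 18 mm; a bystander, to be left alone. Origin: centre of its underside

How it is judged:
On the way, in this order (a step that is already met when the one before it is completed fails the run):
1. every remote is fully home in a sound clip that has been tugged up (((x of remote_a in the frame of clip_a_seat between -0.015 and 0.015 m and y of remote_a in the frame of clip_a_seat between -0.004 and 0.004 m and z of remote_a in the frame of clip_a_seat between -0.004 and 0.004 m and angle between the x axis of remote_a and the x axis of clip_a_seat, either way round below 0.12 rad and angle between remote_a's own z axis and vertical below 0.15 rad and height (world z) of clip_a_seat above 0.056 m) or (x of remote_a in the frame of clip_b_seat between -0.015 and 0.015 m and y of remote_a in the frame of clip_b_seat between -0.004 and 0.004 m and z of remote_a in the frame of clip_b_seat between -0.004 and 0.004 m and angle between the x axis of remote_a and the x axis of clip_b_seat, either way round below 0.12 rad and angle between remote_a's own z axis and vertical below 0.15 rad and height (world z) of clip_b_seat above 0.056 m) or (x of remote_a in the frame of clip_d_seat between -0.015 and 0.015 m and y of remote_a in the frame of clip_d_seat between -0.004 and 0.004 m and z of remote_a in the frame of clip_d_seat between -0.004 and 0.004 m and angle between the x axis of remote_a and the x axis of clip_d_seat, either way round below 0.12 rad and angle between remote_a's own z axis and vertical below 0.15 rad and height (world z) of clip_d_seat above 0.056 m) or (x of remote_a in the frame of clip_e_seat between -0.015 and 0.015 m and y of remote_a in the frame of clip_e_seat between -0.004 and 0.004 m and z of remote_a in the frame of clip_e_seat between -0.004 and 0.004 m and angle between the x axis of remote_a and the x axis of clip_e_seat, either way round below 0.12 rad and angle between remote_a's own z axis and vertical below 0.15 rad and height (world z) of clip_e_seat above 0.056 m)) and ((x of remote_b in the frame of clip_a_seat between -0.015 and 0.015 m and y of remote_b in the frame of clip_a_seat between -0.004 and 0.004 m and z of remote_b in the frame of clip_a_seat between -0.004 and 0.004 m and angle between the x axis of remote_b and the x axis of clip_a_seat, either way round below 0.12 rad and angle between remote_b's own z axis and vertical below 0.15 rad and height (world z) of clip_a_seat above 0.056 m) or (x of remote_b in the frame of clip_b_seat between -0.015 and 0.015 m and y of remote_b in the frame of clip_b_seat between -0.004 and 0.004 m and z of remote_b in the frame of clip_b_seat between -0.004 and 0.004 m and angle between the x axis of remote_b and the x axis of clip_b_seat, either way round below 0.12 rad and angle between remote_b's own z axis and vertical below 0.15 rad and height (world z) of clip_b_seat above 0.056 m) or (x of remote_b in the frame of clip_d_seat between -0.015 and 0.015 m and y of remote_b in the frame of clip_d_seat between -0.004 and 0.004 m and z of remote_b in the frame of clip_d_seat between -0.004 and 0.004 m and angle between the x axis of remote_b and the x axis of clip_d_seat, either way round below 0.12 rad and angle between remote_b's own z axis and vertical below 0.15 rad and height (world z) of clip_d_seat above 0.056 m) or (x of remote_b in the frame of clip_e_seat between -0.015 and 0.015 m and y of remote_b in the frame of clip_e_seat between -0.004 and 0.004 m and z of remote_b in the frame of clip_e_seat between -0.004 and 0.004 m and angle between the x axis of remote_b and the x axis of clip_e_seat, either way round below 0.12 rad and angle between remote_b's own z axis and vertical below 0.15 rad and height (world z) of clip_e_seat above 0.056 m)) and ((x of remote_c in the frame of clip_a_seat between -0.015 and 0.015 m and y of remote_c in the frame of clip_a_seat between -0.004 and 0.004 m and z of remote_c in the frame of clip_a_seat between -0.004 and 0.004 m and angle between the x axis of remote_c and the x axis of clip_a_seat, either way round below 0.12 rad and angle between remote_c's own z axis and vertical below 0.15 rad and height (world z) of clip_a_seat above 0.056 m) or (x of remote_c in the frame of clip_b_seat between -0.015 and 0.015 m and y of remote_c in the frame of clip_b_seat between -0.004 and 0.004 m and z of remote_c in the frame of clip_b_seat between -0.004 and 0.004 m and angle between the x axis of remote_c and the x axis of clip_b_seat, either way round below 0.12 rad and angle between remote_c's own z axis and vertical below 0.15 rad and height (world z) of clip_b_seat above 0.056 m) or (x of remote_c in the frame of clip_d_seat between -0.015 and 0.015 m and y of remote_c in the frame of clip_d_seat between -0.004 and 0.004 m and z of remote_c in the frame of clip_d_seat between -0.004 and 0.004 m and angle between the x axis of remote_c and the x axis of clip_d_seat, either way round below 0.12 rad and angle between remote_c's own z axis and vertical below 0.15 rad and height (world z) of clip_d_seat above 0.056 m) or (x of remote_c in the frame of clip_e_seat between -0.015 and 0.015 m and y of remote_c in the frame of clip_e_seat between -0.004 and 0.004 m and z of remote_c in the frame of clip_e_seat between -0.004 and 0.004 m and angle between the x axis of remote_c and the x axis of clip_e_seat, either way round below 0.12 rad and angle between remote_c's own z axis and vertical below 0.15 rad and height (world z) of clip_e_seat above 0.056 m)) and ((x of remote_d in the frame of clip_a_seat between -0.015 and 0.015 m and y of remote_d in the frame of clip_a_seat between -0.004 and 0.004 m and z of remote_d in the frame of clip_a_seat between -0.004 and 0.004 m and angle between the x axis of remote_d and the x axis of clip_a_seat, either way round below 0.12 rad and angle between remote_d's own z axis and vertical below 0.15 rad and height (world z) of clip_a_seat above 0.056 m) or (x of remote_d in the frame of clip_b_seat between -0.015 and 0.015 m and y of remote_d in the frame of clip_b_seat between -0.004 and 0.004 m and z of remote_d in the frame of clip_b_seat between -0.004 and 0.004 m and angle between the x axis of remote_d and the x axis of clip_b_seat, either way round below 0.12 rad and angle between remote_d's own z axis and vertical below 0.15 rad and height (world z) of clip_b_seat above 0.056 m) or (x of remote_d in the frame of clip_d_seat between -0.015 and 0.015 m and y of remote_d in the frame of clip_d_seat between -0.004 and 0.004 m and z of remote_d in the frame of clip_d_seat between -0.004 and 0.004 m and angle between the x axis of remote_d and the x axis of clip_d_seat, either way round below 0.12 rad and angle between remote_d's own z axis and vertical below 0.15 rad and height (world z) of clip_d_seat above 0.056 m) or (x of remote_d in the frame of clip_e_seat between -0.015 and 0.015 m and y of remote_d in the frame of clip_e_seat between -0.004 and 0.004 m and z of remote_d in the frame of clip_e_seat between -0.004 and 0.004 m and angle between the x axis of remote_d and the x axis of clip_e_seat, either way round below 0.12 rad and angle between remote_d's own z axis and vertical below 0.15 rad and height (world z) of clip_e_seat above 0.056 m))), for 0.2 s.
2. then the locking peg is knocked down (value of joint lock_peg above 0.013 m), for 0.1 s.
At the end, for the whole second after the job is handed in: Each remote lies buttons up (0.15 rad) in its own sound clip: underside middle within 4 mm of the seat sideways and in height, 15 mm and 0.12 rad along it; that clip is 12 mm or more up its slide; the peg is 13 mm down or more; the mallet stands on its head, not on other things; all at rest (all of step 1 and linear speed of each of remote_a, remote_b, remote_c, remote_d, mallet below 0.01 m/s and value of joint lock_peg above 0.013 m and angle between mallet's own z axis and vertical below 0.1 rad and height (world z) of mallet below 0.02 m); the robot touches nothing.
It fails at once if the fingers pull or push on a clip itself (more than 6 N) (contact force between the fingers and clip_a above 6 N or contact force between the fingers and clip_b above 6 N or contact force between the fingers and clip_c above 6 N or contact force between the fingers and clip_d above 6 N or contact force between the fingers and clip_e above 6 N).
It fails at once if the locking peg is pressed with the fingers or a remote (more than 6 N) (contact force between any of the fingers, remote_a, remote_b, remote_c, remote_d and lock above 6 N).
It fails at once if a bystander is moved more than 50 mm (distance of any of paperweight, coaster, dice_box, mug, bag_clip from where it was at the start of the episode above 0.05 m).
Of remote_a, remote_b, remote_c, remote_d only 3 to 4 are there at a start; the rules pass over those that are not, and their reading is None.
At some moment in a run one of remote_a, remote_b, remote_c, remote_d may be knocked a few centimetres aside while the robot is not near it.
It also fails if it takes over 210 s, if anything falls off the work surface, if the arm or the gripper's body presses on something with over 40 N, if the wrist force passes 120 N, or if a joint passes its speed limit or range.

## Working session

There is one attempt and no reset: what is moved stays moved. The work goes in short steps, Python scripts to look and compute and a tool call to move; the robot and the scene stay as the last step left them, time stands still between calls to the robot, and variables do not carry over. Pictures are saved under pics/ and viewed, at most 14 in all, crops included, and the job is handed in when it is done.

Besides the shell and the picture viewer there is one more tool, called after "Call:" as name(argument=value, ...) on one line, values as JSON. play_rows: Moves the arm, as the interface text tells. Its arguments: {"type":"object","properties":{"deltas":{"type":"array"},"newtons":{"type":"number"}},"required":["deltas"]}

```bash
mkdir -p pics; ls
cat > h.py <<'E'
import numpy as np, cv2
from plant import robot
from scipy.spatial.transform import Rotation as R
def cam(n,save=None):
    c=robot.read_camera(n)
    c={k:(np.array(v) if not isinstance(v,str) else v) for k,v in c.items()}
    if c['rotation'].shape!=(3,3): c['rotation']=R.from_rotvec(c['rotation']).as_matrix() if c['rotation'].size==3 else R.from_quat(c['rotation']).as_matrix()
    if save: cv2.imwrite('pics/'+save,c['pixels'])
    return c
def ray(c,uv,z):
    p=cv2.undistortPoints(np.array(uv,float).reshape(-1,1,2),c['mtx'],c['D']).reshape(-1,2)
    d=np.c_[p[:,0],-p[:,1],-np.ones(len(p))]@c['rotation'].T
    return c['eye']+d*((z-c['eye'][2])/d[:,2])[:,None]
def proj(c,P):
    q=(np.atleast_2d(P)-c['eye'])@c['rotation']; q=q*[1,-1,-1]
    return cv2.projectPoints(q.reshape(-1,1,3),np.zeros(3),np.zeros(3),c['mtx'],c['D'])[0].reshape(-1,2)
E
python3 - <<'E'
from h import *
for n in('top','side'):
    c=cam(n,n+'0.png'); print(n,c['eye'],c['rotation'].round(3).tolist(),c['mtx'].round(1).tolist(),c['D'])
print(robot.read_state())
E
```

```text
pics
top [3.28857934e-01 1.40368159e-04 1.24157605e+00] [[0.027, 0.988, -0.153], [-1.0, 0.029, 0.008], [0.012, 0.153, 0.988]] [[383.4, 0.0, 285.6], [0.0, 383.4, 214.4], [0.0, 0.0, 1.0]] [-0.07789959  0.          0.          0.          0.        ]
side [ 0.13162993 -0.79335837  1.04951248] [[0.895, 0.332, -0.299], [-0.447, 0.656, -0.608], [-0.006, 0.678, 0.735]] [[467.8, 0.0, 281.7], [0.0, 467.8, 208.0], [0.0, 0.0, 1.0]] [-0.04400113  0.          0.          0.          0.        ]
{'t': 0.1, 'q': array([ 1.07761896e+00,  1.31079517e-01,  1.48918248e+00, -1.16669172e-06,
        1.52299680e+00, -8.54144228e-02]), 'dq': array([-2.51860885e-05, -1.43411375e-03, -1.30803943e-03, -2.68185632e-04,
        1.51553842e-03, -1.32547849e-03]), 'joint_torque': array([-1.03593633e-03, -5.61346042e+01, -4.93092084e+01,  7.69637665e-02,
        2.92845396e-02, -1.35118639e-04]), 'tool_pos': array([0.2376756 , 0.55035324, 0.21768936]), 'orientation': array([-6.35988006e-01, -3.07605886e+00,  2.50855939e-03]), 'force': array([-0.72460602,  0.50690664,  0.00804818]), 'wrist_torque': array([-0.06920741, -0.03007611, -0.02025668]), 'gripper_force': 0.0, 'opening': 0.09293998258175991}
```

View pics/top0.png

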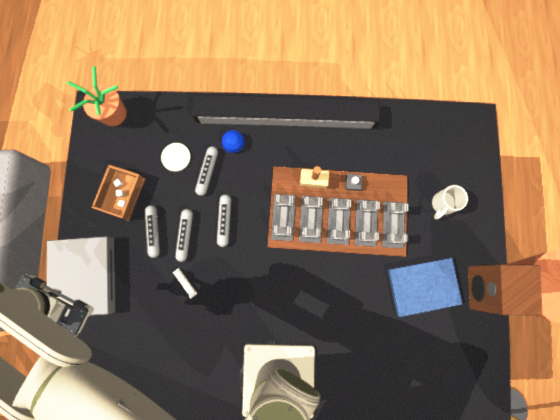

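View pics/side0.png

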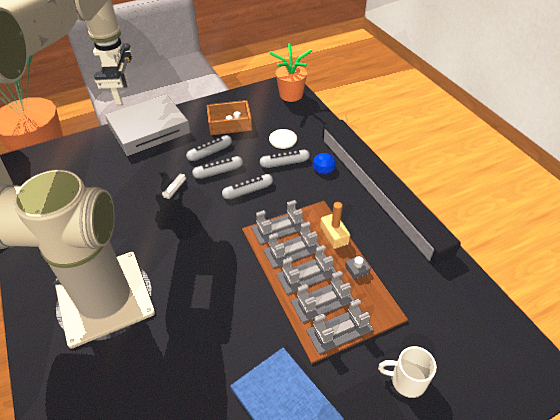

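Run:
```python
from h import *
a=cv2.imread('pics/top0.png'); b=cv2.imread('pics/side0.png')
cv2.imwrite('pics/c1.png',cv2.resize(a[160:262,258:418],None,fx=5,fy=5,interpolation=cv2.INTER_CUBIC))
cv2.imwrite('pics/c2.png',cv2.resize(b[192:362,236:412],None,fx=3.5,fy=3.5,interpolation=cv2.INTER_CUBIC))
c=cam('top'); im=c['pixels']
hsv=cv2.cvtColor(im,cv2.COLOR_BGR2HSV)
m=((hsv[...,1]<60)&(hsv[...,2]>80)).astype(np.uint8); m=cv2.morphologyEx(m,cv2.MORPH_CLOSE,np.ones((7,7)))
m[:,:130]=0;m[:,250:]=0;m[:140]=0;m[270:]=0
for k in cv2.findContours(m,cv2.RETR_EXTERNAL,cv2.CHAIN_APPROX_NONE)[0]:
    if cv2.contourArea(k)<200: continue
    P=ray(c,k.reshape(-1,2),0.019)[:,:2]
    r=cv2.minAreaRect((P*1000).astype(np.float32)); 
    M=P-P.mean(0); w=np.linalg.svd(M)[2][0]
    print(k.reshape(-1,2).mean(0),np.round(r[0],1),np.round(r[1],1),r[2],np.degrees(np.arctan2(w[1],w[0])))
```

```text
[182.44852941 239.63235294] [429.6 318. ] [ 41.6 195.9] 85.67536926269531 175.30500299922437
[151.43103448 231.44827586] [452.1 421.2] [170.6  42.4] 7.757804870605469 -171.84378989562438
[223.22608696 220.26086957] [493.4 190.5] [ 40.8 172.7] 89.3216323852539 179.4552987474562
[205.74311927 170.71559633] [657.3 256.8] [ 41.9 172.2] 77.36953735351562 167.37781501240318
[175.2        156.67058824] [702.3 362.8] [100.2 101.5] 1.4501898288726807 -149.53960072464102
```

View pics/c1.png

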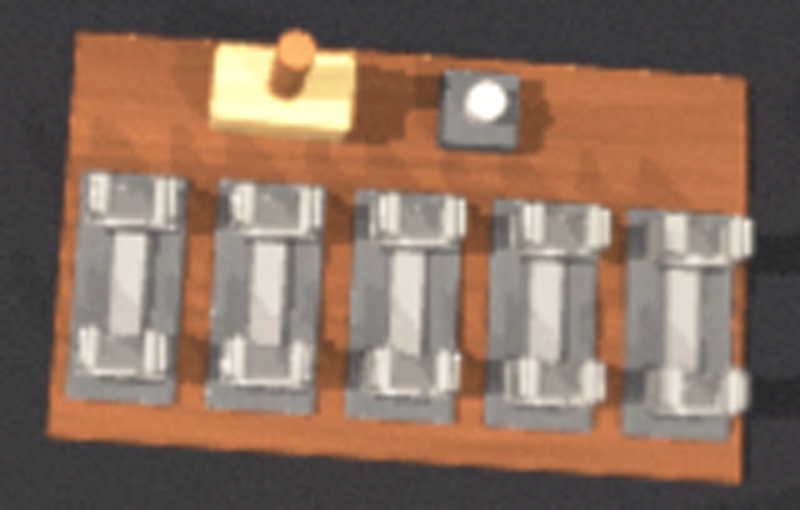

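View pics/c2.png

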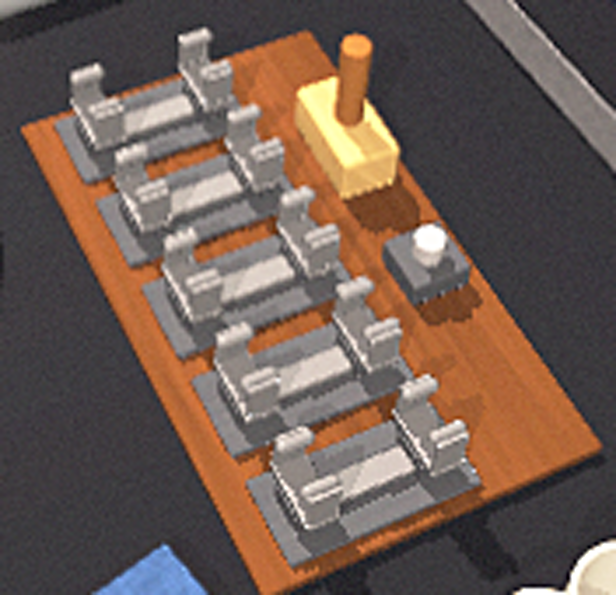

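Run:
```python
from h import *
c=cam('top')
f=lambda L,z:(ray(c,np.array(L)/5+[258-.4,160-.4],z)*1000).round(1)[:,:2]
d=f([(77,33),(747,77),(740,483),(50,437)],.010); print('dock',d.tolist(),d.mean(0),np.linalg.norm(np.diff(d,axis=0),axis=1))
u=d[0]-d[1]+d[3]-d[2]; print('y dir deg',np.degrees(np.arctan2(u[1],u[0])))
v=d[0]-d[3]+d[1]-d[2]; print('x dir deg',np.degrees(np.arctan2(v[1],v[0])))
print('strip1',f([(130,232),(124,335)],.044).tolist())
print('strip2',f([(268,243),(265,345)],.044).tolist())
print('strip3',f([(408,250),(406,352)],.044).tolist())
print('strip4',f([(546,260),(544,362)],.044).tolist())
print('strip5',f([(682,268),(682,368)],.044).tolist())
print('jaw5 tops outer',f([(665,214),(750,218),(660,366),(747,372)],.077).tolist())
print('jaw3 tops outer',f([(375,192),(463,198),(368,345),(459,352)],.077).tolist())
print('peg top',f([(487,100)],.055),'block',f([(441,70),(520,74),(517,152),(440,148)],.035).mean(0),'mallet head top',f([(216,43),(357,50),(354,131),(210,126)],.055).mean(0),'handle',f([(297,48)],.140))
# side view feet
s=cam('side'); g=lambda L,z:(ray(s,np.array(L)/3.5+[236-.36,192-.36],z)*1000).round(1)[:,:2]
e=g([(305,30),(602,445),(268,597),(22,128)],.010); print('side dock',e.tolist(),e.mean(0))
print('peg side',g([(430,240)],.055),'handle',g([(356,45)],.140))
```

```text
dock [[680.1, 36.5], [664.8, -412.2], [394.0, -401.8], [412.0, 45.1]] [ 537.725 -183.1  ] [448.9607778 270.999631  447.2623503]
y dir deg 87.87062198584078
x dir deg -2.0192411856245274
strip1 [[541.0, -2.4], [475.2, -0.5]]
strip2 [[536.6, -90.1], [471.4, -89.4]]
strip3 [[534.7, -179.3], [469.4, -178.4]]
strip4 [[530.9, -267.7], [465.5, -266.1]]
strip5 [[528.3, -355.5], [464.1, -354.5]]
jaw5 tops outer [[556.6, -335.5], [555.7, -389.4], [461.2, -331.0], [458.9, -385.5]]
jaw3 tops outer [[564.9, -153.6], [562.8, -208.5], [469.2, -150.1], [466.5, -206.2]]
peg top [[ 631.5 -227.9]] block [ 629.175 -226.875] mallet head top [635.625 -98.05 ] handle [[637.9 -98.2]]
side dock [[681.3, 38.2], [666.4, -410.7], [399.8, -402.3], [415.4, 46.7]] [ 540.725 -182.025]
peg side [[ 632.5 -228.6]] handle [[639.3 -97. ]]
```

```bash
cat >> h.py <<'E'
def remotes(c,ymin=.1):
    hsv=cv2.cvtColor(c['pixels'],cv2.COLOR_BGR2HSV)
    m=((hsv[...,1]<60)&(hsv[...,2]>80)).astype(np.uint8); m=cv2.morphologyEx(m,cv2.MORPH_CLOSE,np.ones((5,5))); m=cv2.morphologyEx(m,cv2.MORPH_OPEN,np.ones((5,5)))
    out=[]
    for k in cv2.findContours(m,cv2.RETR_EXTERNAL,cv2.CHAIN_APPROX_NONE)[0]:
        P=ray(c,k.reshape(-1,2),0.019)[:,:2]
        r=cv2.minAreaRect((P*1000).astype(np.float32)); l,s=max(r[1]),min(r[1])
        if not(150<l<200 and 28<s<50) or r[0][1]<ymin*1000: continue
        M=P-P.mean(0); w=np.linalg.svd(M)[2][0]; a=np.degrees(np.arctan2(w[1],w[0]))%180
        out.append((round(r[0][0],1),round(r[0][1],1),round(a if a>90 else a+180,1),round(l),round(s)))
    return out
def tool():
    s=robot.read_state(); M=R.from_rotvec(s['orientation']).as_matrix()
    return s,M,np.degrees(np.arctan2(M[1,0],M[0,0]))%360
def plan(x,y,z,yaw):
    s,M,a=tool(); t=(a-yaw+180)%360-180; p=s['tool_pos']*1000; w=np.radians(yaw)
    d=np.array([x,y,z])-p; X=np.array([np.cos(w),np.sin(w)]); Y=np.array([np.sin(w),-np.cos(w)])
    print('at',p.round(1),'yaw',round(a,1),'-> turn %.1f then tool dx %.1f dy %.1f dz %.1f'%(t,d[:2]@X,d[:2]@Y,-d[2]),'F',s['force'].round(1),'open',round(s['opening']*1000,1))
E
python3 - <<'E'
from h import *
for n in('top','side'): print(n,remotes(cam(n)))
plan(493.4,190.5,100,179.4)
E
```

```text
top [(442.6, 316.7, np.float64(176.1), 170, 41), (452.2, 421.8, np.float64(188.0), 171, 42), (493.3, 190.5, np.float64(179.4), 167, 41), (657.3, 256.7, np.float64(167.5), 172, 42)]
side []
at [237.9 550.7 218.4] yaw 156.6 -> turn -22.8 then tool dx -259.3 dy -357.5 dz 118.4 F [-0.3 -0.8  0.2] open 92.9
```

Call:
play_rows(deltas=[0,0,0,-5.7,93,0,0,0,-5.7,93,0,0,0,-5.7,93,0,0,0,-5.7,70,-26,-36,0,0,70,-26,-36,0,0,70,-26,-36,0,0,70,-26,-36,0,0,70,-26,-36,0,0,70,-26,-36,0,0,70], newtons=40)

```text
t: 1.18
tool_pos: [0.383, 0.3451, 0.2188]
orientation: [0.015, 3.141, 0.0]
force: [1.2, -0.9, 0.5]
opening: 0.0702
gripper_force: 0.0
```

Call:
play_rows(deltas=[-26,-36,0,0,70,-26,-36,0,0,70,-26,-36,0,0,70,-25.3,-33.5,0,0,70,0,0,40,0,70,0,0,40,0,70,0,0,38,0,70,0,0,0,0,70,0,0,0,0,70])

```text
t: 1.93
tool_pos: [0.4773, 0.2104, 0.0989]
orientation: [-0.016, -3.136, 0.003]
force: [-0.4, 0.6, 0.6]
opening: 0.0699
gripper_force: 0.0
```

Run:
```python
from h import *
plan(493.4,190.5,3,179.4)
```

```text
at [477.3 210.4  98.9] yaw 179.4 -> turn 0.0 then tool dx -16.4 dy -19.8 dz 95.9 F [-0.4  0.6  0.6] open 69.9
```

Call:
play_rows(deltas=[-16,-20,0,0,70,0,0,32,0,70,0,0,32,0,70,0,0,22,0,70,0,0,9,0,70,0,0,0,0,70])

```text
t: 2.43
tool_pos: [0.4951, 0.1913, 0.006]
orientation: [-0.015, -3.141, 0.0]
force: [0.3, -0.1, 0.7]
opening: 0.0698
gripper_force: 0.0
```

Run:
```python
from h import *
plan(493.4,190.5,3,179.4)
```

```text
at [495.1 191.3   6. ] yaw 179.5 -> turn 0.1 then tool dx 1.7 dy -0.8 dz 3.0 F [ 0.3 -0.1  0.7] open 69.8
```

Call:
play_rows(deltas=[1.7,-0.8,3,0,70,0,0,0,0,34,0,0,0,0,30,0,0,0,0,30,0,0,0,0,30,0,0,0,0,30,0,0,-30,0,30,0,0,-35,0,30,0,0,-35,0,30,0,0,-30,0,30])

```text
t: 3.27
tool_pos: [0.4935, 0.1903, 0.135]
orientation: [0.016, 3.141, 0.0]
force: [0.5, -0.2, 0.8]
opening: 0.0301
gripper_force: 0.0
```

Call:
play_rows(deltas=[0,0,-15,0,30,0,0,0,0,30,0,0,0,0,30])

```text
t: 3.52
tool_pos: [0.4941, 0.1904, 0.1487]
orientation: [0.016, 3.139, 0.001]
force: [-0.4, -0.5, -0.3]
opening: 0.03
gripper_force: 0.0
```

Run:
```python
from h import *
plan(498,-361,130,177.93)
c=cam('top','t1.png')
```

```text
at [494.1 190.4 148.7] yaw 179.4 -> turn 1.5 then tool dx -23.8 dy -550.9 dz 18.7 F [-0.4 -0.5 -0.3] open 30.0
```

View pics/t1.png

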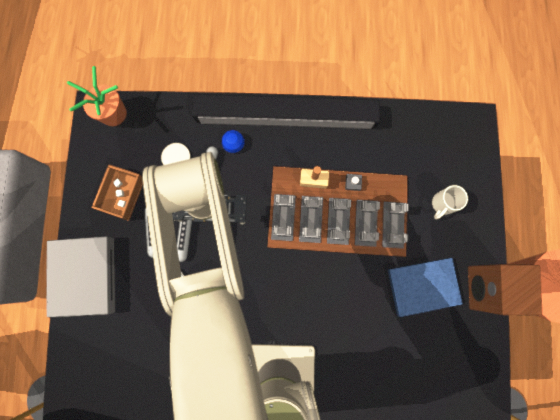

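Run:
```python
from h import *
c=cam('side'); cv2.imwrite('pics/s1.png',cv2.resize(c['pixels'][100:300,120:400],None,fx=2.5,fy=2.5))
```

```text
(no output)
```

View pics/s1.png

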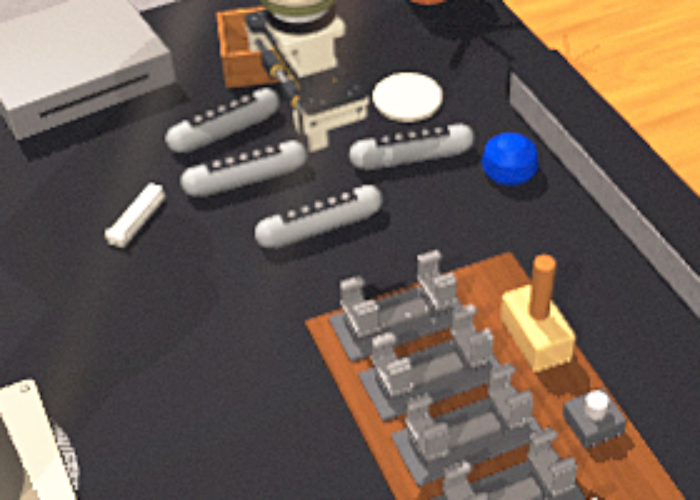

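Run:
```python
from h import *
c=cam('side'); print(ray(c,[(120+318/2.5,100+217/2.5)],.019), proj(c,[[.4934,.1905,.019]]))
print(proj(c,robot.read_state()['tool_pos']))
```

```text
[[0.49461839 0.18793742 0.019     ]] [[246.51475184 186.40960858]]
[[243.60307627 155.96459432]]
```

Call:
play_rows(deltas=[0,0,0,0,70,0,0,0,0,70,0,0,30,0,70,0,0,0,0,70,0,0,0,0,70])

```text
t: 4.08
tool_pos: [0.4913, 0.1897, 0.1154]
orientation: [-0.016, -3.136, 0.002]
force: [-0.5, -0.2, -0.2]
opening: 0.0588
gripper_force: 0.0
```

Call:
play_rows(deltas=[0,0,0,0,60,0,0,0,0,60,0,0,35,0,60,0,0,35,0,60,0,0,30,0,60,0,0,10,0,60,0,0,0,0,60,0,0,0,0,60])

```text
t: 4.75
tool_pos: [0.494, 0.1904, 0.0088]
orientation: [0.015, 3.141, 0.0]
force: [1.2, 0.5, 0.5]
opening: 0.0599
gripper_force: 0.0
```

Run:
```python
from h import *
plan(493.4,190.5,4,179.4)
```

```text
at [494.  190.4   8.8] yaw 179.4 -> turn 0.0 then tool dx 0.6 dy 0.1 dz 4.8 F [1.2 0.5 0.5] open 59.9
```

Call:
play_rows(deltas=[0,0,5,0,60,0,0,0,0,30,0,0,0,0,30,0,0,0,0,30,0,0,0,0,30,0,0,0,0,30,0,0,0,0,30,0,0,0,0,30,0,0,0,0,30])

```text
t: 5.5
tool_pos: [0.4939, 0.1905, 0.0034]
orientation: [0.016, 3.141, 0.001]
force: [-1.2, 0.2, 5.1]
opening: 0.0352
gripper_force: 40.0
```

Call:
play_rows(deltas=[0,0,-30,0,30,0,0,-30,0,30,0,0,-30,0,30,0,0,-30,0,30,0,0,-20,0,30,0,0,0,1.5,30,0,0,0,0,30,0,0,0,0,30])

```text
t: 6.17
tool_pos: [0.4929, 0.1901, 0.142]
orientation: [-0.056, -3.14, 0.0]
force: [0.3, 0.9, -2.2]
opening: 0.0351
gripper_force: 40.0
```

Run:
```python
from h import *
plan(498,-361,110,177.93)
```

```text
at [492.9 190.1 142. ] yaw 178.0 -> turn 0.0 then tool dx -25.0 dy -550.5 dz 32.0 F [ 0.3  0.9 -2.2] open 35.1
```

Call:
play_rows(deltas=[-1.2,-27,0,0,30,-1.2,-27,0,0,30,-1.2,-27,0,0,30,-1.2,-27,0,0,30,-1.2,-27,0,0,30,-1.2,-27,0,0,30,-1.2,-27,0,0,30,-1.2,-27,0,0,30,-1.2,-27,0,0,30,-1.2,-27,0,0,30])

```text
t: 7.0
tool_pos: [0.4942, -0.0811, 0.1408]
orientation: [-0.055, -3.138, -0.001]
force: [0.7, 0.3, -2.0]
opening: 0.0354
gripper_force: 40.0
```

Call:
play_rows(deltas=[-1.2,-27,0,0,30,-1.2,-27,0,0,30,-1.2,-27,0,0,30,-1.2,-27,0,0,30,-1.2,-27,0,0,30,-1.2,-27,0,0,30,-1.2,-27,0,0,30,-1.2,-27,0,0,30,-1.2,-27,0,0,30,0,0,0,0,30])

```text
t: 7.83
tool_pos: [0.496, -0.3271, 0.1406]
orientation: [-0.06, -3.139, 0.0]
force: [0.6, -1.3, -1.5]
opening: 0.0351
gripper_force: 40.0
```

Run:
```python
from h import *
plan(498,-361,80,177.93)
```

```text
at [ 496.  -327.1  140.6] yaw 177.8 -> turn -0.1 then tool dx -3.2 dy -33.8 dz 60.6 F [ 0.6 -1.3 -1.5] open 35.1
```

Call:
play_rows(deltas=[-1.5,-17,0,0,30,-1.7,-17,0,0,30,0,0,20,0,30,0,0,20,0,30,0,0,16,0,30,0,0,0,0,30,0,0,0,0,30,0,0,0,0,30])

```text
t: 8.5
tool_pos: [0.4993, -0.3566, 0.0862]
orientation: [-0.056, -3.14, -0.002]
force: [0.4, -0.3, -0.8]
opening: 0.0353
gripper_force: 40.0
```

Run:
```python
from h import *
plan(498,-361,80,177.93)
c=cam('side'); cv2.imwrite('pics/s2.png',cv2.resize(c['pixels'][200:380,250:450],None,fx=3.5,fy=3.3,interpolation=cv2.INTER_CUBIC))
```

```text
at [ 499.3 -356.6   86.2] yaw 178.0 -> turn 0.0 then tool dx 1.1 dy -4.4 dz 6.2 F [ 0.4 -0.3 -0.8] open 35.3
```

View pics/s2.png

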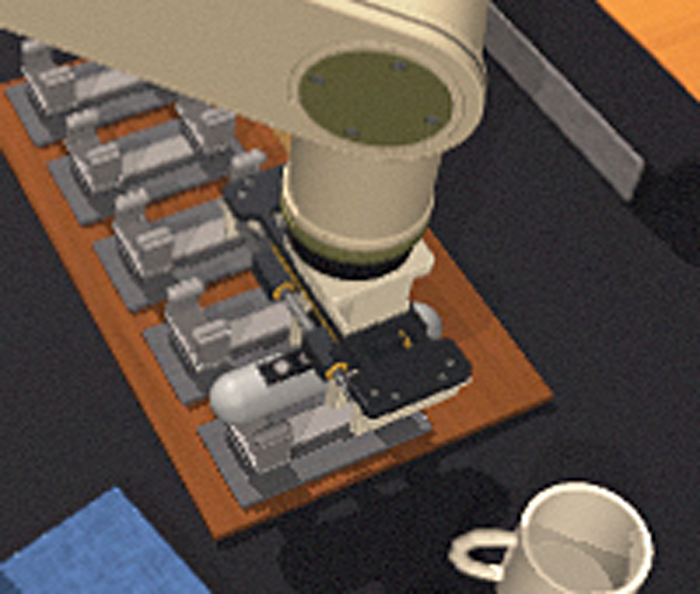

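Call:
play_rows(deltas=[1,-4.4,0,0,30,0,0,5,0,30,0,0,4,0,30,0,0,0,0,30,0,0,0,0,30], newtons=55)

```text
t: 8.97
tool_pos: [0.4982, -0.3614, 0.0771]
orientation: [-0.057, -3.14, -0.001]
force: [0.3, 0.3, -0.9]
opening: 0.0352
gripper_force: 55.0
```

Call:
play_rows(deltas=[0,0,5,0,30,0,0,5,0,30,0,0,0,0,30])

```text
t: 9.22
tool_pos: [0.4997, -0.3622, 0.0691]
orientation: [0.056, 3.139, -0.002]
force: [0.7, 1.6, 5.1]
opening: 0.0347
gripper_force: 55.0
```

Run:
```python
from h import *
plan(498,-361,47.5,177.93)
```

```text
at [ 499.7 -362.2   69.1] yaw 177.9 -> turn 0.0 then tool dx 1.8 dy 1.1 dz 21.6 F [0.7 1.6 5.1] open 34.7
```

Call:
play_rows(deltas=[0,0.5,5,0,30,0,0,5,0,30,0,0,5,0,30,0,0,0,0,30])

```text
t: 9.55
tool_pos: [0.4987, -0.3606, 0.0517]
orientation: [0.056, 3.141, 0.001]
force: [5.9, 1.4, -5.6]
opening: 0.0347
gripper_force: 55.0
```

Call:
play_rows(deltas=[0,0,3,0,30,0,0,3,0,30,0,0,0,0,30,0,0,0,0,30])

```text
t: 9.88
tool_pos: [0.4983, -0.3608, 0.0473]
orientation: [-0.056, -3.14, -0.001]
force: [-2.4, 5.5, 8.5]
opening: 0.0344
gripper_force: 55.0
```

Run:
```python
from h import *
plan(498,-361,47.5,177.93)
```

```text
at [ 498.3 -360.8   47.3] yaw 177.9 -> turn 0.0 then tool dx 0.3 dy -0.2 dz -0.2 F [-2.4  5.5  8.5] open 34.4
```

Call:
play_rows(deltas=[0,0,2,0,30,0,0,0,0,30,0,0,0,0,30])

```text
t: 10.13
tool_pos: [0.4984, -0.3609, 0.0472]
orientation: [-0.056, -3.141, -0.001]
force: [-9.1, 11.6, 21.4]
opening: 0.0346
gripper_force: 55.0
```

Call:
play_rows(deltas=[0,0,-4,0,30,0,0,0,0,30,0,0,0,0,30])

```text
t: 10.38
tool_pos: [0.4983, -0.3605, 0.0487]
orientation: [-0.056, -3.14, -0.002]
force: [-1.6, 6.3, 4.3]
opening: 0.0351
gripper_force: 55.0
```

Call:
play_rows(deltas=[0,0,-3,0,30,0,0,-3,0,30,0,0,0,0,30,0,0,0,0,30])

```text
t: 10.72
tool_pos: [0.4981, -0.3605, 0.0539]
orientation: [-0.056, -3.14, -0.002]
force: [2.8, 4.2, -7.3]
opening: 0.0351
gripper_force: 55.0
```

Call:
play_rows(deltas=[0,0,-3,0,30,0,0,-3,0,30,0,0,0,0,30,0,0,0,0,30])

```text
t: 11.05
tool_pos: [0.4982, -0.3606, 0.0603]
orientation: [-0.056, -3.14, -0.002]
force: [1.9, 5.0, -5.1]
opening: 0.0346
gripper_force: 55.0
```

Call:
play_rows(deltas=[0,0,-3,0,30,0,0,-2,0,30,0,0,0,0,30,0,0,0,0,30])

```text
t: 11.38
tool_pos: [0.4982, -0.3606, 0.0652]
orientation: [-0.056, -3.14, -0.002]
force: [1.6, 5.2, -6.2]
opening: 0.0351
gripper_force: 55.0
```

Run:
```python
from h import *
plan(498,-361,47.5,177.93)
c=cam('side'); cv2.imwrite('pics/s3.png',cv2.resize(c['pixels'][250:370,280:410],None,fx=5,fy=5,interpolation=cv2.INTER_CUBIC))
```

```text
at [ 498.2 -360.6   65.2] yaw 177.9 -> turn 0.0 then tool dx 0.2 dy -0.4 dz 17.7 F [ 1.6  5.2 -6.2] open 35.1
```

View pics/s3.png

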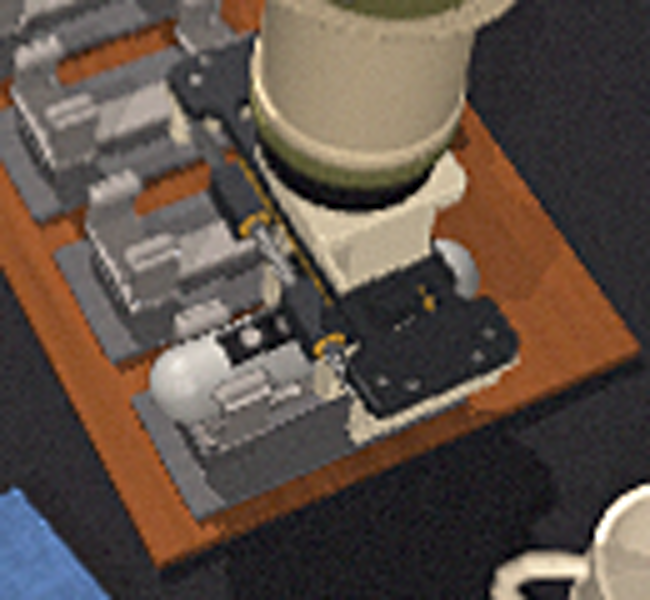

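Call:
play_rows(deltas=[0,0,0,0,60,0,0,0,0,60,0,0,0,0,60,0,0,0,0,60,0,0,0,0,60,0,0,0,0,60,0,0,-30,0,60,0,0,-30,0,60,0,0,-35,0,60,0,20,0,0,60])

```text
t: 12.27
tool_pos: [0.502, -0.3463, 0.1694]
orientation: [0.06, 3.132, -0.014]
force: [0.7, -0.4, 1.9]
opening: 0.0603
gripper_force: 0.0
```

Call:
play_rows(deltas=[0,28,0,0,60,0,28,0,0,60,0,28,0,0,60,0,28,0,0,60,0,28,0,0,60,0,28,0,0,60,0,28,0,0,60,0,28,0,0,60,0,28,0,0,60,0,28,0,0,60])

```text
t: 13.1
tool_pos: [0.5093, -0.0602, 0.1609]
orientation: [0.057, 3.14, -0.001]
force: [1.3, 0.1, 0.6]
opening: 0.0601
gripper_force: 0.0
```

Run:
```python
from h import *
print(remotes(cam('top')))
plan(442.6,316.7,140,176.1)
c=cam('side'); cv2.imwrite('pics/s4.png',cv2.resize(c['pixels'][250:370,280:410],None,fx=5,fy=5,interpolation=cv2.INTER_CUBIC))
```

```text
[(442.4, 317.0, np.float64(176.2), 169, 40), (452.3, 422.1, np.float64(188.4), 165, 39), (656.1, 257.3, np.float64(168.3), 170, 40)]
at [509.3 -55.8 160.9] yaw 178.0 -> turn 1.9 then tool dx 91.9 dy 367.1 dz 20.9 F [-0.6  3.  -0.9] open 59.9
```

View pics/s4.png

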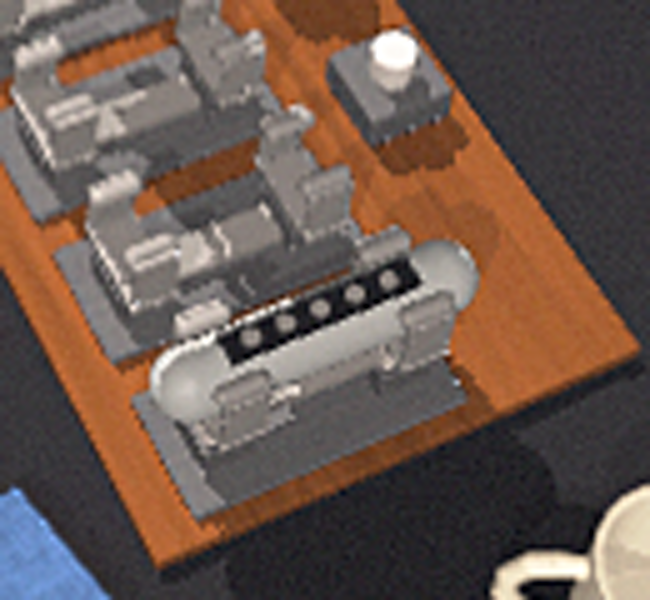

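Call:
play_rows(deltas=[7,28,0,1.8,60,7,28,0,0,60,7,28,0,0,60,7,28,0,0,60,7,28,0,0,60,7,28,0,0,60,7,28,0,0,60,7,28,0,0,60,7,28,0,0,60,7,28,0,0,60])

```text
t: 14.03
tool_pos: [0.4576, 0.2232, 0.1609]
orientation: [0.107, 3.139, -0.0]
force: [1.2, -0.3, -0.5]
opening: 0.0599
gripper_force: 0.0
```

Call:
play_rows(deltas=[7,28,0,0,60,7,28,0,0,60,7,28,0,0,60,0,0,30,0,60,0,0,30,0,60,0,0,0,0,60,0,0,0,0,60])

```text
t: 14.62
tool_pos: [0.4409, 0.3064, 0.0991]
orientation: [-0.106, -3.136, 0.004]
force: [-0.3, 0.2, 0.0]
opening: 0.0604
gripper_force: 0.0
```

Run:
```python
from h import *
plan(442.5,317,4,176.2)
```

```text
at [440.9 306.4  99.1] yaw 176.1 -> turn -0.1 then tool dx -0.9 dy 10.7 dz 95.1 F [-0.3  0.2  0. ] open 60.4
```

Call:
play_rows(deltas=[-1,10.5,0,0,60,0,0,30,0,60,0,0,30,0,60,0,0,25,0,60,0,0,9,0,60,0,0,0,0,60])

```text
t: 15.12
tool_pos: [0.4435, 0.3178, 0.0059]
orientation: [-0.107, -3.138, 0.002]
force: [-1.1, 0.3, -0.3]
opening: 0.06
gripper_force: 0.0
```

Run:
```python
from h import *
plan(442.5,317,3.5,176.2)
```

```text
at [443.5 317.8   5.9] yaw 176.1 -> turn -0.1 then tool dx 0.9 dy -0.9 dz 2.4 F [-1.1  0.3 -0.3] open 60.0
```

Call:
play_rows(deltas=[0.9,-0.9,2.5,0,60,0,0,0,0,30,0,0,0,0,30,0,0,0,0,30,0,0,0,0,30,0,0,0,0,30,0,0,0,0,30,0,0,0,0,30,0,0,0,0,30])

```text
t: 15.87
tool_pos: [0.4436, 0.3177, 0.0052]
orientation: [0.106, 3.138, 0.001]
force: [-1.4, -0.6, 6.7]
opening: 0.035
gripper_force: 55.0
```

Call:
play_rows(deltas=[0,0,-30,0,30,0,0,-30,0,30,0,0,-30,0,30,0,0,-30,0,30,0,0,-20,0,30,0,0,0,-1.8,30,0,0,0,0,30,0,0,0,0,30])

```text
t: 16.53
tool_pos: [0.4426, 0.3171, 0.1437]
orientation: [-0.058, -3.141, 0.001]
force: [-0.4, 0.1, -1.7]
opening: 0.0352
gripper_force: 55.0
```

Run:
```python
from h import *
plan(501.2,-271,90,177.93)
```

```text
at [442.6 317.1 143.7] yaw 177.9 -> turn -0.0 then tool dx -79.8 dy -585.6 dz 53.7 F [-0.4  0.1 -1.7] open 35.2
```

Call:
play_rows(deltas=[-3.6,-27,0,0,30,-3.6,-27,0,0,30,-3.6,-27,0,0,30,-3.6,-27,0,0,30,-3.6,-27,0,0,30,-3.6,-27,0,0,30,-3.6,-27,0,0,30,-3.6,-27,0,0,30,-3.6,-27,0,0,30,-3.6,-27,0,0,30])

```text
t: 17.37
tool_pos: [0.4679, 0.0449, 0.1425]
orientation: [-0.058, -3.138, -0.0]
force: [-0.1, -0.8, -1.1]
opening: 0.0351
gripper_force: 55.0
```

Call:
play_rows(deltas=[-3.6,-27,0,0,30,-3.6,-27,0,0,30,-3.6,-27,0,0,30,-3.6,-27,0,0,30,-3.6,-27,0,0,30,-3.6,-27,0,0,30,-3.6,-27,0,0,30,-3.6,-27,0,0,30,-3.6,-27,0,0,30,-3.6,-27,0,0,30])

```text
t: 18.2
tool_pos: [0.4943, -0.2258, 0.1422]
orientation: [-0.058, -3.138, -0.002]
force: [0.9, -1.0, -0.5]
opening: 0.0347
gripper_force: 55.0
```

Call:
play_rows(deltas=[-3.6,-23,0,0,30,-3.6,-22,0,0,30,0,0,0,0,30,0,0,0,0,30])

```text
t: 18.53
tool_pos: [0.4999, -0.2705, 0.1423]
orientation: [-0.061, -3.138, -0.003]
force: [-0.1, 0.4, -1.1]
opening: 0.0352
gripper_force: 55.0
```

Run:
```python
from h import *
plan(501.2,-271,90,177.93)
```

```text
at [ 499.9 -270.5  142.3] yaw 177.8 -> turn -0.1 then tool dx -1.3 dy -0.5 dz 52.3 F [-0.1  0.4 -1.1] open 35.2
```

Call:
play_rows(deltas=[-1.2,0.4,20,0,30,0,0,20,0,30,0,0,20,0,30,0,0,0,0,30,0,0,0,0,30])

```text
t: 18.95
tool_pos: [0.5008, -0.268, 0.0824]
orientation: [-0.056, -3.137, -0.004]
force: [0.4, -0.8, -0.4]
opening: 0.0347
gripper_force: 55.0
```

Run:
```python
from h import *
plan(501.2,-270,47,177.93)
```

```text
at [ 500.8 -268.    82.4] yaw 178.0 -> turn 0.0 then tool dx -0.5 dy -2.0 dz 35.4 F [ 0.4 -0.8 -0.4] open 34.7
```

Call:
play_rows(deltas=[-0.4,-2,4,0,30,0,0,0,0,30,0,0,0,0,30,0,0,0,0,30])

```text
t: 19.28
tool_pos: [0.5031, -0.2722, 0.0812]
orientation: [0.057, 3.14, -0.001]
force: [1.1, 0.0, -1.5]
opening: 0.035
gripper_force: 55.0
```

Call:
play_rows(deltas=[0,0,5,0,30,0,0,5,0,30,0,0,5,0,30,0,0,5,0,30,0,0,5,0,30,0,0,3,0,30,0,0,0,0,30,0,0,0,0,30])

```text
t: 19.95
tool_pos: [0.5018, -0.2714, 0.0512]
orientation: [-0.056, -3.14, -0.001]
force: [-0.5, 0.9, -3.4]
opening: 0.0348
gripper_force: 55.0
```

Call:
play_rows(deltas=[0,0,2,0,30,0,0,2,0,30,0,0,0,0,30,0,0,0,0,30])

```text
t: 20.28
tool_pos: [0.5028, -0.272, 0.0492]
orientation: [0.057, 3.141, -0.0]
force: [-3.1, 1.6, 4.8]
opening: 0.0351
gripper_force: 55.0
```

Call:
play_rows(deltas=[0,0,2,0,30,0,0,1,0,30,0,0,0,0,30,0,0,0,0,30])

```text
t: 20.62
tool_pos: [0.5031, -0.2721, 0.049]
orientation: [0.056, 3.14, -0.001]
force: [-14.0, 9.5, 28.3]
opening: 0.0346
gripper_force: 55.0
```

Call:
play_rows(deltas=[0,0,-4,0,30,0,0,-4,0,30,0,0,-4,0,30,0,0,0,0,30])

```text
t: 20.95
tool_pos: [0.503, -0.2722, 0.058]
orientation: [0.057, 3.14, -0.001]
force: [-0.6, -0.2, -0.6]
opening: 0.035
gripper_force: 55.0
```

Call:
play_rows(deltas=[0,0,-4,0,30,0,0,-4,0,30,0,0,-2,0,30,0,0,0,0,30])

```text
t: 21.28
tool_pos: [0.5029, -0.2722, 0.068]
orientation: [0.057, 3.14, -0.001]
force: [-0.1, -0.1, -0.3]
opening: 0.0347
gripper_force: 55.0
```

Call:
play_rows(deltas=[0,0,0,0,30])

```text
t: 21.37
tool_pos: [0.5029, -0.2721, 0.0676]
orientation: [0.057, 3.14, -0.001]
force: [0.4, 0.1, 0.6]
opening: 0.0347
gripper_force: 55.0
```

Call:
play_rows(deltas=[0,0,-8,0,30,0,0,-8,0,30,0,0,-8,0,30,0,0,0,0,30])

```text
t: 21.7
tool_pos: [0.5039, -0.2728, 0.0939]
orientation: [0.057, 3.138, -0.003]
force: [0.2, -0.1, -1.0]
opening: 0.0351
gripper_force: 55.0
```

Run:
```python
from h import *
plan(504.5,-180.5,110,177.93)
c=cam('side'); cv2.imwrite('pics/s5.png',cv2.resize(c['pixels'][220:370,270:410],None,fx=4,fy=4,interpolation=cv2.INTER_CUBIC))
```

```text
at [ 503.9 -272.8   93.9] yaw 177.9 -> turn 0.0 then tool dx 2.7 dy 92.3 dz -16.1 F [ 0.2 -0.1 -1. ] open 35.1
```

View pics/s5.png

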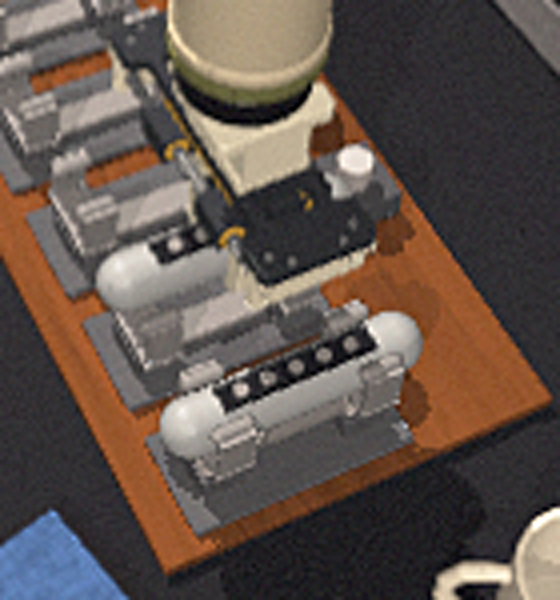

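Call:
play_rows(deltas=[0,0,-16,0,30,0.4,16,0,0,30,0.4,16,0,0,30,0.4,16,0,0,30,0.5,16,0,0,30,0.5,16,0,0,30,0.5,12,0,0,30,0,0,0,0,30,0,0,0,0,30,0,0,0,0,30])

```text
t: 22.58
tool_pos: [0.5031, -0.1798, 0.107]
orientation: [-0.056, -3.141, 0.0]
force: [1.0, 0.2, -0.2]
opening: 0.0346
gripper_force: 55.0
```

Run:
```python
from h import *
plan(504.5,-180.5,80,177.93)
```

```text
at [ 503.1 -179.8  107. ] yaw 178.0 -> turn 0.0 then tool dx -1.4 dy -0.7 dz 27.0 F [ 1.   0.2 -0.2] open 34.6
```

Call:
play_rows(deltas=[-1.4,-0.7,10,0,30,0,0,10,0,30,0,0,7,0,30,0,0,0,0,30,0,0,0,0,30,0,0,0,0,30])

```text
t: 23.08
tool_pos: [0.5043, -0.1808, 0.0799]
orientation: [-0.057, -3.14, -0.0]
force: [0.5, 0.6, -0.3]
opening: 0.0346
gripper_force: 55.0
```

Call:
play_rows(deltas=[0,0,4,0,30,0,0,5,0,30,0,0,5,0,30,0,0,0,0,30])

```text
t: 23.42
tool_pos: [0.5064, -0.1812, 0.0677]
orientation: [0.057, 3.137, -0.002]
force: [3.7, 1.6, 4.0]
opening: 0.035
gripper_force: 55.0
```

Call:
play_rows(deltas=[0,0,5,0,30,0,0,5,0,30,0,0,5,0,30,0,0,3,0,30,0,0,0,0,30,0,0,0,0,30])

```text
t: 23.92
tool_pos: [0.505, -0.1806, 0.0491]
orientation: [0.056, 3.14, -0.0]
force: [-3.6, 2.3, 9.6]
opening: 0.0352
gripper_force: 55.0
```

Press home, then tug.

Call:
play_rows(deltas=[0,0,2,0,30,0,0,0,0,30,0,0,0,0,30])

```text
t: 24.17
tool_pos: [0.5052, -0.1807, 0.049]
orientation: [0.056, 3.14, -0.0]
force: [-9.6, 6.0, 26.5]
opening: 0.0351
gripper_force: 55.0
```

Call:
play_rows(deltas=[0,0,-4,0,30,0,0,-4,0,30,0,0,-4,0,30,0,0,0,0,30])

```text
t: 24.5
tool_pos: [0.5048, -0.1805, 0.058]
orientation: [0.057, 3.14, 0.0]
force: [2.5, 0.5, -1.7]
opening: 0.0348
gripper_force: 55.0
```

Call:
play_rows(deltas=[0,0,-4,0,30,0,0,-4,0,30,0,0,0,0,30,0,0,0,0,30])

```text
t: 24.83
tool_pos: [0.5043, -0.1803, 0.0656]
orientation: [-0.057, -3.141, -0.001]
force: [3.9, 1.5, -4.1]
opening: 0.0347
gripper_force: 55.0
```

Call:
play_rows(deltas=[0,0,-2,0,30,0,0,0,0,30,0,0,0,0,30,0,0,0,0,30])

```text
t: 25.17
tool_pos: [0.5043, -0.1803, 0.0674]
orientation: [-0.057, -3.141, -0.001]
force: [4.9, 1.3, -8.0]
opening: 0.0348
gripper_force: 55.0
```

Call:
play_rows(deltas=[0,0,0,0,60,0,0,0,0,60,0,0,0,0,60,0,0,0,0,60,0,0,0,0,60,0,0,0,0,60,0,0,-30,0,60,0,0,-30,0,60,0,0,-30,0,60,0,0,0,0,60])

```text
t: 26.0
tool_pos: [0.5079, -0.1822, 0.1654]
orientation: [0.056, 3.132, -0.007]
force: [1.1, -0.3, 1.0]
opening: 0.0601
gripper_force: 0.0
```

Call:
play_rows(deltas=[0,28,0,0,60,0,28,0,0,60,0,28,0,0,60,0,28,0,0,60,0,28,0,0,60,0,28,0,0,60,0,28,0,0,60,0,28,0,0,60,0,28,0,0,60,0,0,0,0,60])

```text
t: 26.83
tool_pos: [0.5134, 0.0755, 0.1582]
orientation: [0.052, 3.141, 0.003]
force: [-0.2, -0.6, -0.2]
opening: 0.0605
gripper_force: 0.0
```

Run:
```python
from h import *
print(remotes(cam('top')))
plan(452.3,422,100,188.2)
plan(656,257,100,168)
c=cam('side'); cv2.imwrite('pics/s6.png',cv2.resize(c['pixels'][190:370,240:410],None,fx=3.3,fy=3.3,interpolation=cv2.INTER_CUBIC))
```

```text
[(452.3, 422.1, np.float64(188.5), 165, 39)]
at [513.4  73.4 158.1] yaw 178.1 -> turn -10.1 then tool dx 10.8 dy 353.7 dz 58.1 F [ 0.6 -0.5 -0.3] open 59.9
at [513.4  73.4 158.1] yaw 178.1 -> turn 10.1 then tool dx -101.3 dy 209.2 dz 58.1 F [ 0.6 -0.5 -0.3] open 59.9
```

View pics/s6.png

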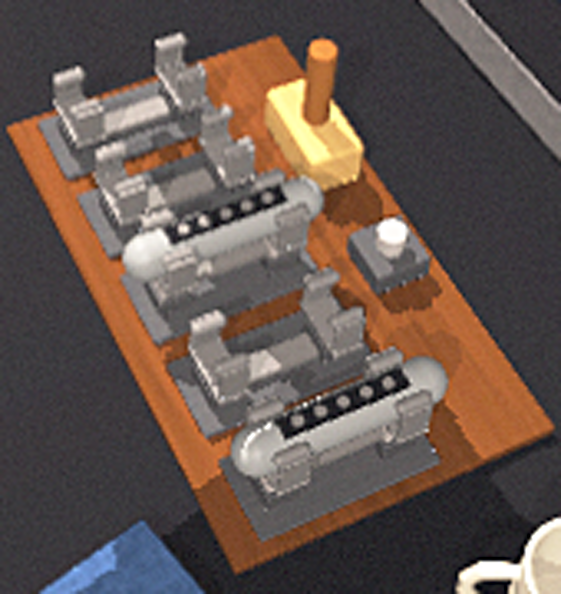

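Call:
play_rows(deltas=[0,0,0,-5.2,60,0,0,0,-5.2,60,1,27,0,0,60,1,27,0,0,60,1,27,0,0,60,1,27,0,0,60,1,27,0,0,60,1,27,0,0,60,1,27,0,0,60,1,27,0,0,60])

```text
t: 27.77
tool_pos: [0.4747, 0.2837, 0.1581]
orientation: [-0.226, 3.133, -0.001]
force: [0.0, -0.2, -0.9]
opening: 0.0602
gripper_force: 0.0
```

Call:
play_rows(deltas=[1,27,0,0,60,1,27,0,0,60,1,27,0,0,60,0,27,0,0,60,0,26,0,0,60,0,0,30,0,60,0,0,30,0,60,0,0,0,0,60,0,0,0,0,60])

```text
t: 28.52
tool_pos: [0.4511, 0.4138, 0.0961]
orientation: [0.226, -3.129, 0.005]
force: [0.2, 0.1, 0.1]
opening: 0.0602
gripper_force: 0.0
```

Run:
```python
from h import *
plan(452.3,422,4,188.4)
```

```text
at [451.1 413.8  96.1] yaw 188.3 -> turn -0.1 then tool dx -2.4 dy 7.9 dz 92.1 F [0.2 0.1 0.1] open 60.2
```

Call:
play_rows(deltas=[-2.4,8,0,0,60,0,0,30,0,60,0,0,30,0,60,0,0,25,0,60,0,0,6,0,60,0,0,0,0,60,0,0,0,0,60])

```text
t: 29.1
tool_pos: [0.4546, 0.4252, 0.0095]
orientation: [-0.228, 3.131, 0.002]
force: [0.7, 0.0, 0.4]
opening: 0.0604
gripper_force: 0.0
```

Run:
```python
from h import *
plan(452.3,422,4,188.4)
```

```text
at [454.6 425.2   9.5] yaw 188.3 -> turn -0.1 then tool dx 2.8 dy -2.8 dz 5.5 F [0.7 0.  0.4] open 60.4
```

Call:
play_rows(deltas=[2,-2,5,0,60,0,0,0,0,30,0,0,0,0,30,0,0,0,0,30,0,0,0,0,30,0,0,0,0,30,0,0,0,0,30,0,0,0,0,30,0,0,0,0,30])

```text
t: 29.85
tool_pos: [0.4518, 0.4222, 0.0028]
orientation: [-0.228, 3.133, 0.001]
force: [-1.5, -1.6, 5.3]
opening: 0.0352
gripper_force: 55.0
```

Call:
play_rows(deltas=[0,0,-30,0,30,0,0,-30,0,30,0,0,-30,0,30,0,0,-30,0,30,0,0,-20,5.2,30,0,0,0,5.2,30,0,0,0,0,30,0,0,0,0,30])

```text
t: 30.52
tool_pos: [0.4511, 0.4217, 0.1414]
orientation: [-0.052, -3.14, 0.001]
force: [0.1, 0.9, -1.0]
opening: 0.0349
gripper_force: 55.0
```

Run:
```python
from h import *
print(remotes(cam('top')))
plan(507.7,-91,90,177.93)
```

```text
[(657.2, 256.5, np.float64(167.9), 167, 39)]
at [450.7 421.4 140.6] yaw 178.1 -> turn 0.2 then tool dx -75.4 dy -510.0 dz 50.6 F [-0.  -0.3 -1.9] open 34.7
```

Call:
play_rows(deltas=[-4,-27,0,0.2,30,-4,-27,0,0,30,-4,-27,0,0,30,-4,-27,0,0,30,-4,-27,0,0,30,-4,-27,0,0,30,-4,-27,0,0,30,-4,-27,0,0,30,-4,-27,0,0,30,-4,-27,0,0,30])

```text
t: 31.4
tool_pos: [0.4797, 0.1491, 0.1405]
orientation: [-0.057, -3.138, 0.001]
force: [0.9, -0.5, -1.6]
opening: 0.035
gripper_force: 55.0
```

Call:
play_rows(deltas=[-4,-27,0,0,30,-4,-27,0,0,30,-4,-27,0,0,30,-4,-27,0,0,30,-4,-27,0,0,30,-4,-27,0,0,30,-4,-27,0,0,30,-4,-27,0,0,30,-3,-24,0,0,30,0,0,0,0,30])

```text
t: 32.23
tool_pos: [0.5055, -0.0942, 0.1406]
orientation: [-0.063, -3.139, 0.002]
force: [0.0, 0.5, -0.5]
opening: 0.0349
gripper_force: 55.0
```

Call:
play_rows(deltas=[0,0,20,0,30,0,0,20,0,30,0,0,15,0,30,0,0,0,0,30,0,0,0,0,30,0,0,0,0,30])

```text
t: 32.73
tool_pos: [0.5064, -0.0902, 0.0875]
orientation: [-0.06, -3.141, -0.0]
force: [0.2, -0.9, -1.2]
opening: 0.0349
gripper_force: 55.0
```

Run:
```python
from h import *
plan(507.7,-90.5,79,177.93)
```

```text
at [506.4 -90.2  87.5] yaw 177.8 -> turn -0.1 then tool dx -1.3 dy -0.2 dz 8.5 F [ 0.2 -0.9 -1.2] open 34.9
```

Call:
play_rows(deltas=[-1.3,-0.3,5,0,30,0,0,4,0,30,0,0,0,0,30,0,0,0,0,30,0,0,0,0,30])

```text
t: 33.15
tool_pos: [0.5078, -0.0909, 0.0784]
orientation: [0.062, 3.141, -0.0]
force: [-0.1, 0.0, -2.0]
opening: 0.0351
gripper_force: 55.0
```

Call:
play_rows(deltas=[0,0,5,0,30,0,0,5,0,30,0,0,5,0,30,0,0,5,0,30,0,0,5,0,30,0,0,5,0,30,0,0,0,0,30,0,0,0,0,30])

```text
t: 33.82
tool_pos: [0.5074, -0.0906, 0.0469]
orientation: [-0.062, -3.14, -0.001]
force: [6.2, 0.5, -8.5]
opening: 0.0346
gripper_force: 55.0
```

Call:
play_rows(deltas=[0,0,3,0,30,0,0,1,0,30,0,0,0,0,30,0,0,0,0,30])

```text
t: 34.15
tool_pos: [0.5078, -0.0906, 0.0465]
orientation: [-0.062, -3.141, -0.001]
force: [-10.9, 5.3, 24.0]
opening: 0.035
gripper_force: 55.0
```

Seated at 46.5 with 24 N. Tug.

Call:
play_rows(deltas=[0,0,-4,0,30,0,0,-4,0,30,0,0,-4,0,30,0,0,-3,0,30,0,0,0,0,30,0,0,0,0,30])

```text
t: 34.65
tool_pos: [0.5075, -0.0906, 0.0587]
orientation: [-0.062, -3.14, -0.001]
force: [0.7, 3.5, -3.2]
opening: 0.0349
gripper_force: 55.0
```

Call:
play_rows(deltas=[0,0,-4,0,30,0,0,-3,0,30,0,0,0,0,30,0,0,0,0,30,0,0,0,0,30])

```text
t: 35.07
tool_pos: [0.5071, -0.0906, 0.0657]
orientation: [-0.062, -3.14, -0.001]
force: [0.5, 2.8, -5.5]
opening: 0.0349
gripper_force: 55.0
```

Call:
play_rows(deltas=[0,0,0,0,60,0,0,0,0,60,0,0,0,0,60,0,0,0,0,60,0,0,0,0,60,0,0,0,0,60,0,0,-30,0,60,0,0,-30,0,60,0,0,-30,0,60,0,0,0,0,60])

```text
t: 35.9
tool_pos: [0.5113, -0.092, 0.1633]
orientation: [0.062, 3.131, -0.004]
force: [0.9, 0.4, 1.7]
opening: 0.0601
gripper_force: 0.0
```

Call:
play_rows(deltas=[0,28,0,0,60,0,28,0,0,60,0,28,0,0,60,0,28,0,0,60,0,28,0,0,60,0,28,0,0,60,0,28,0,0,60,0,28,0,5,60,0,0,0,5,60,0,0,0,0,60])

```text
t: 36.73
tool_pos: [0.5163, 0.1343, 0.1558]
orientation: [-0.338, -3.123, 0.0]
force: [-0.3, -0.6, -0.5]
opening: 0.0599
gripper_force: 0.0
```

Run:
```python
from h import *
print(remotes(cam('top')))
plan(657.2,256.5,70,167.9)
```

```text
[]
at [516.3 133.4 155.8] yaw 167.9 -> turn -0.0 then tool dx -112.0 dy 149.9 dz 85.8 F [-0.5 -0.3 -0.5] open 60.1
```

Call:
play_rows(deltas=[-14,18.7,0,0,60,-14,18.7,0,0,60,-14,18.7,0,0,60,-14,18.7,0,0,60,-14,18.7,0,0,60,-14,18.7,0,0,60,-14,18.7,0,0,60,-14,18.7,0,0,60,0,0,30,0,60,0,0,0,0,60])

```text
t: 37.62
tool_pos: [0.6562, 0.254, 0.1204]
orientation: [-0.331, -3.118, 0.004]
force: [-1.7, -0.2, -2.2]
opening: 0.0601
gripper_force: 0.0
```

Call:
play_rows(deltas=[0,0,30,0,60,0,0,0,0,60,0,0,0,0,60])

```text
t: 37.87
tool_pos: [0.6555, 0.2535, 0.0939]
orientation: [-0.334, -3.118, 0.004]
force: [-0.9, 0.4, -0.6]
opening: 0.0597
gripper_force: 0.0
```

Run:
```python
from h import *
plan(657.2,256.5,4,167.9)
s=cam('side'); c=s
hsv=cv2.cvtColor(c['pixels'],cv2.COLOR_BGR2HSV)
cv2.imwrite('pics/s7.png',cv2.resize(c['pixels'][100:230,170:370],None,fx=4,fy=4))
print(proj(s,[[.6572,.2565,.019]]))
```

```text
at [655.5 253.5  93.9] yaw 167.8 -> turn -0.1 then tool dx -1.0 dy 3.3 dz 89.9 F [-0.9  0.4 -0.6] open 59.7
[[283.77276576 158.24237361]]
```

View pics/s7.png

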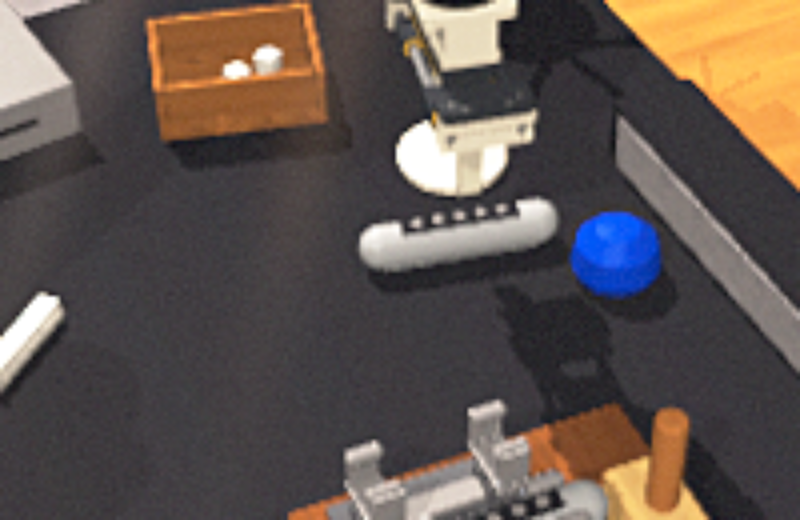

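Call:
play_rows(deltas=[-1,3.3,0,0,60,0,0,28,0,60,0,0,28,0,60,0,0,22,0,60,0,0,6,0,60,0,0,0,0,60,0,0,0,0,60,0,0,0,0,60])

```text
t: 38.58
tool_pos: [0.6614, 0.2589, 0.0153]
orientation: [0.335, 3.12, 0.003]
force: [0.9, -0.1, 1.1]
opening: 0.0602
gripper_force: 0.0
```

Run:
```python
from h import *
plan(657.2,256.5,4,167.9)
```

```text
at [661.4 258.9  15.3] yaw 167.7 -> turn -0.2 then tool dx 3.6 dy -3.2 dz 11.3 F [ 0.9 -0.1  1.1] open 60.2
```

Call:
play_rows(deltas=[1.5,-1.5,8,0,60,0,0,0,0,60,0,0,0,0,60,0,0,0,0,60])

```text
t: 38.92
tool_pos: [0.6576, 0.2572, 0.0044]
orientation: [0.336, 3.124, 0.0]
force: [0.2, 0.6, 0.7]
opening: 0.0601
gripper_force: 0.0
```

Run:
```python
from h import *
plan(657.2,256.5,4,167.9)
```

```text
at [657.6 257.2   4.4] yaw 167.7 -> turn -0.2 then tool dx 0.3 dy -0.7 dz 0.4 F [0.2 0.6 0.7] open 60.1
```

Call:
play_rows(deltas=[0,0,0,0,30,0,0,0,0,30,0,0,0,0,30,0,0,0,0,30,0,0,0,0,30,0,0,0,0,30,0,0,0,0,30,0,0,0,0,30])

```text
t: 39.58
tool_pos: [0.6577, 0.2572, 0.0042]
orientation: [0.336, 3.123, 0.0]
force: [-0.1, 1.4, 0.1]
opening: 0.035
gripper_force: 55.0
```

Call:
play_rows(deltas=[0,0,-30,0,30,0,0,-30,0,30,0,0,-30,0,30,0,0,-30,0,30,14,0,-20,-5,30,14,0,0,-5,30,0,0,0,0,30,0,0,0,0,30])

```text
t: 40.25
tool_pos: [0.6295, 0.2619, 0.1438]
orientation: [-0.065, -3.14, 0.001]
force: [-0.9, -0.4, -2.0]
opening: 0.0348
gripper_force: 55.0
```

Run:
```python
from h import *
plan(511,-0.7,88,177.93)
```

```text
at [629.5 261.9 143.8] yaw 177.6 -> turn -0.3 then tool dx 109.0 dy -266.7 dz 55.8 F [-0.9 -0.4 -2. ] open 34.8
```

Call:
play_rows(deltas=[11,-22,0,-0.3,30,11,-22,0,0,30,11,-22,0,0,30,11,-22,0,0,30,11,-22,0,0,30,11,-22,0,0,30,11,-22,0,0,30,11,-22,0,0,30,11,-22,0,0,30,10,-22,0,0,30])

```text
t: 41.08
tool_pos: [0.5123, 0.0445, 0.1426]
orientation: [-0.059, -3.138, 0.0]
force: [-0.1, -0.4, -1.7]
opening: 0.0348
gripper_force: 55.0
```

Call:
play_rows(deltas=[0,-22,0,0,30,0,-22,0,0,30,0,0,20,0,30,0,0,20,0,30,0,0,15,0,30,0,0,0,0,30,0,0,0,0,30,0,0,0,0,30])

```text
t: 41.75
tool_pos: [0.5122, 0.0017, 0.0894]
orientation: [-0.056, -3.141, 0.0]
force: [-0.0, -0.6, -0.9]
opening: 0.0349
gripper_force: 55.0
```

Run:
```python
from h import *
plan(511,-0.7,80,177.93)
```

```text
at [512.2   1.7  89.4] yaw 178.0 -> turn 0.0 then tool dx 1.1 dy -2.4 dz 9.4 F [-0.  -0.6 -0.9] open 34.9
```

Call:
play_rows(deltas=[1,-2.2,5,0,30,0,0,4,0,30,0,0,0,0,30,0,0,0,0,30,0,0,0,0,30])

```text
t: 42.17
tool_pos: [0.511, -0.0003, 0.0804]
orientation: [0.054, 3.141, -0.0]
force: [0.2, 0.7, 0.0]
opening: 0.035
gripper_force: 55.0
```

Call:
play_rows(deltas=[0,0,5,0,30,0,0,5,0,30,0,0,5,0,30,0,0,5,0,30,0,0,5,0,30,0,0,5,0,30,0,0,0,0,30,0,0,0,0,30])

```text
t: 42.83
tool_pos: [0.5102, -0.0002, 0.0487]
orientation: [-0.054, -3.14, -0.0]
force: [4.6, -0.1, -9.3]
opening: 0.0351
gripper_force: 55.0
```

Call:
play_rows(deltas=[0,0,3,0,30,0,0,1,0,30,0,0,0,0,30,0,0,0,0,30])

```text
t: 43.17
tool_pos: [0.5105, -0.0002, 0.0479]
orientation: [-0.054, -3.14, 0.0]
force: [-11.4, 0.9, 19.6]
opening: 0.0348
gripper_force: 55.0
```

Call:
play_rows(deltas=[0,0,-4,0,30,0,0,-4,0,30,0,0,-4,0,30,0,0,-3,0,30,0,0,0,0,30,0,0,0,0,30])

```text
t: 43.67
tool_pos: [0.5104, -0.0002, 0.0612]
orientation: [-0.054, -3.14, -0.0]
force: [-2.3, 0.1, -2.0]
opening: 0.0352
gripper_force: 55.0
```

Call:
play_rows(deltas=[0,0,-4,0,30,0,0,-3,0,30,0,0,0,0,30,0,0,0,0,30,0,0,0,0,30])

```text
t: 44.08
tool_pos: [0.5105, -0.0002, 0.0684]
orientation: [-0.054, -3.14, -0.0]
force: [-5.2, 0.8, -0.4]
opening: 0.0346
gripper_force: 55.0
```

Call:
play_rows(deltas=[0,0,0,0,60,0,0,0,0,60,0,0,0,0,60,0,0,0,0,60,0,0,0,0,60,0,0,0,0,60,0,0,-30,0,60,0,0,-30,0,60,0,0,-30,0,60,0,0,0,0,60])

```text
t: 44.92
tool_pos: [0.5148, -0.0007, 0.1653]
orientation: [0.054, 3.131, -0.001]
force: [0.6, -0.8, 0.6]
opening: 0.0599
gripper_force: 0.0
```

Call:
play_rows(deltas=[0,28,-15,0,60,0,28,-15,0,60,0,28,0,0,60,0,28,0,0,60,0,28,0,0,60,0,28,0,0,60,0,0,0,0,60,0,0,0,0,60])

```text
t: 45.58
tool_pos: [0.5164, 0.1688, 0.1877]
orientation: [-0.05, -3.141, 0.0]
force: [-0.2, -1.3, 0.1]
opening: 0.0598
gripper_force: 0.0
```

Run:
```python
from h import *
plan(637,-98,170,177.93)
t=cam('top','t8.png'); c=cam('side'); 
cv2.imwrite('pics/s8.png',np.vstack([cv2.resize(c['pixels'][190:370,240:410],(567,600))]))
```

```text
at [516.4 168.8 187.7] yaw 178.2 -> turn 0.3 then tool dx -130.2 dy -262.2 dz 17.7 F [-0.2 -1.3  0.1] open 59.8
```

View pics/s8.png

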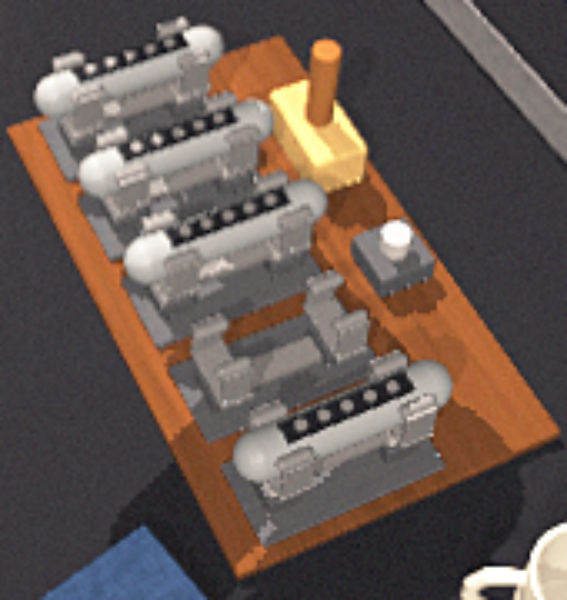

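```bash
cat > v.py <<'E'
from h import *
t=cam('top'); s=cam('side')
seats={1:(511,-1.1),2:(507.7,-91.1),3:(504.5,-181),5:(498,-360.9)}
def strip(c,P):
    u=proj(c,P)[0]; g=cv2.cvtColor(c['pixels'],cv2.COLOR_BGR2HSV)
    m=(g[...,2]<75).astype(np.uint8); m=cv2.morphologyEx(m,cv2.MORPH_CLOSE,np.ones((3,3)))
    n,l,st,ce=cv2.connectedComponentsWithStats(m)
    best=[i for i in range(1,n) if 60<st[i,4]<400]
    if not best: return u,u*0,0
    i=min(best,key=lambda i:np.hypot(*(ce[i]-u))); return u,ce[i],st[i,4]
def d(c,uv): a=ray(c,[uv],0.)[0]-c['eye']; return a/np.linalg.norm(a)
for k,(x,y) in seats.items():
    P=np.array([x,y,99.])/1000
    (u1,a,n1),(u2,b,n2)=strip(t,P),strip(s,P)
    A=np.array([d(t,a),-d(s,b)]).T; q=np.linalg.lstsq(A,s['eye']-t['eye'],rcond=None)[0]
    p1=t['eye']+q[0]*A[:,0]; p2=s['eye']-q[1]*A[:,1]
    print(k,(u1-a).round(1),n1,(u2-b).round(1),n2,'3d',((p1+p2)*500).round(1),'gap',round(np.linalg.norm(p1-p2)*1000,1))
E
python3 v.py
```

```text
1 [-0.8  5.2] 61 [-14.7 -21.9] 146 3d [551.3  -4.7 -14.6] gap 9.3
2 [-0.4  4.8] 85 [-0.8  0.8] 146 3d [516.7 -90.5  99.2] gap 11.8
3 [-0.3  1. ] 107 [-0.4  0.6] 177 3d [ 506.4 -181.3  101. ] gap 2.0
5 [ 0.1 -0.3] 148 [-0.5  0.1] 211 3d [ 498.1 -361.1   99. ] gap 2.2
```

Call:
play_rows(deltas=[-14,-28,0,0,60,-14,-28,0,0,60,-14,-28,0,0,60,-14,-28,0,0,60,-14,-28,0,0,60,-14,-28,0,0,60,-14,-28,0,0,60,-14,-28,0,0,60,-14,-28,0,0,60,0,0,0,0,60])

```text
t: 46.62
tool_pos: [0.6347, -0.0953, 0.1878]
orientation: [0.063, 3.141, -0.003]
force: [0.9, 0.2, -0.6]
opening: 0.06
gripper_force: 0.0
```

Call:
play_rows(deltas=[0,0,0,0,60,0,0,0,0,60])

```text
t: 46.78
tool_pos: [0.6334, -0.0892, 0.1879]
orientation: [-0.057, -3.14, -0.001]
force: [0.9, -0.3, 0.2]
opening: 0.0598
gripper_force: 0.0
```

Run:
```python
from h import *
plan(638,-98,100,177.93)
```

```text
at [633.4 -89.2 187.9] yaw 177.9 -> turn 0.0 then tool dx -4.9 dy -8.6 dz 87.9 F [ 0.9 -0.3  0.2] open 59.8
```

Call:
play_rows(deltas=[-4.6,-8.8,0,0,60,0,0,25,0,60,0,0,25,0,60,0,0,25,0,60,0,0,12,0,60,0,0,0,0,60,0,0,0,0,60,0,0,0,0,60])

```text
t: 47.45
tool_pos: [0.6394, -0.0975, 0.1032]
orientation: [0.053, 3.139, -0.001]
force: [-0.0, -0.3, 0.5]
opening: 0.0603
gripper_force: 0.0
```

Run:
```python
from h import *
s=cam('side')
for k,(x,y),uv in((1,(511,-1.1),(133,57)),(2,(507.7,-91.1),(182,134)),(3,(504.5,-181),(228,216)),(5,(498,-360.9),(346,407))):
    print(k,(np.array([240+uv[0]*.3,190+uv[1]*.3])).round(1),proj(s,[[x/1000,y/1000,.099],[x/1000,y/1000,.081]]).round(1).tolist())
plan(638,-98,100,177.93)
```

```text
1 [279.9 207.1] [[278.4, 207.3], [278.4, 211.7]]
2 [294.6 230.2] [[292.3, 230.0], [292.2, 234.3]]
3 [308.4 254.8] [[307.5, 254.8], [307.3, 259.0]]
5 [343.8 312.1] [[342.6, 311.8], [341.9, 315.8]]
at [639.7 -97.7 103.6] yaw 178.1 -> turn 0.1 then tool dx 1.7 dy -0.4 dz 3.6 F [0.1 0.2 1. ] open 60.0
```

Call:
play_rows(deltas=[1,-0.4,3,0,60,0,0,0,0,15,0,0,0,0,15,0,0,0,0,15,0,0,0,0,15,0,0,0,0,15,0,0,0,0,15,0,0,0,0,15,0,0,0,0,15,0,0,0,0,15])

```text
t: 48.33
tool_pos: [0.6371, -0.0978, 0.0979]
orientation: [-0.054, -3.141, -0.0]
force: [-0.5, 0.2, -0.5]
opening: 0.0238
gripper_force: 55.0
```

Call:
play_rows(deltas=[0,0,-25,0,15,0,0,-25,0,15,0,0,-20,0,15,0,0,-5,0,15,0,0,0,0,15,0,0,0,0,15])

```text
t: 48.83
tool_pos: [0.6369, -0.0978, 0.1721]
orientation: [-0.054, -3.14, -0.0]
force: [-0.8, 0.2, -3.1]
opening: 0.0229
gripper_force: 55.0
```

Run:
```python
from h import *
plan(632,-228,150,177.93)
```

```text
at [636.9 -97.8 172.1] yaw 178.0 -> turn 0.1 then tool dx 0.1 dy -130.3 dz 22.1 F [-0.8  0.2 -3.1] open 22.9
```

Call:
play_rows(deltas=[0,-22,0,0,15,0,-22,0,0,15,0,-22,0,0,15,0,-22,0,0,15,0,-22,0,0,15,0,-20,0,0,15,0,0,0,0,15,0,0,0,0,15,0,0,0,0,15,0,0,0,0,15])

```text
t: 49.67
tool_pos: [0.6324, -0.2266, 0.1719]
orientation: [-0.053, -3.14, -0.002]
force: [-0.4, 0.4, -1.4]
opening: 0.0231
gripper_force: 55.0
```

Call:
play_rows(deltas=[0,0,10,0,15,0,0,10,0,15,0,0,5,0,15,0,0,0,0,15,0,0,0,0,15])

```text
t: 50.08
tool_pos: [0.6322, -0.2273, 0.1469]
orientation: [-0.053, -3.139, -0.001]
force: [0.1, -0.0, -2.5]
opening: 0.0234
gripper_force: 55.0
```

Run:
```python
from h import *
plan(632,-228,127,177.93)
```

```text
at [ 632.2 -227.3  146.9] yaw 178.1 -> turn 0.1 then tool dx 0.1 dy -0.7 dz 19.9 F [ 0.1 -0.  -2.5] open 23.4
```

Call:
play_rows(deltas=[0,0,5,0,15,0,0,5,0,15,0,0,4,0,15,0,0,4,0,15,0,0,0,0,15,0,0,0,0,15])

```text
t: 50.58
tool_pos: [0.6336, -0.2282, 0.1315]
orientation: [0.054, 3.139, -0.001]
force: [0.3, -0.3, 3.5]
opening: 0.0234
gripper_force: 55.0
```

Call:
play_rows(deltas=[0,0,2,0,15,0,0,2,0,15,0,0,0,0,15,0,0,0,0,15])

```text
t: 50.92
tool_pos: [0.6337, -0.2282, 0.1279]
orientation: [0.054, 3.138, -0.002]
force: [-1.6, 0.8, 6.6]
opening: 0.0236
gripper_force: 55.0
```

Call:
play_rows(deltas=[0,0,2,0,15,0,0,1,0,15,0,0,0,0,15,0,0,0,0,15])

```text
t: 51.25
tool_pos: [0.6342, -0.2283, 0.1266]
orientation: [0.054, 3.137, -0.002]
force: [-3.1, 2.1, 14.9]
opening: 0.0232
gripper_force: 55.0
```

Call:
play_rows(deltas=[0,0,1.5,0,15,0,0,0,0,15,0,0,0,0,15])

```text
t: 51.5
tool_pos: [0.6347, -0.2283, 0.1265]
orientation: [0.053, 3.136, -0.003]
force: [-5.8, 3.3, 21.2]
opening: 0.0233
gripper_force: 55.0
```

Call:
play_rows(deltas=[0,0,-10,0,15,0,0,-20,0,15,0,0,-20,0,15,0,0,0,0,15,0,22,0,0,15,0,22,0,0,15,0,22,0,0,15,0,22,0,0,15,0,22,0,0,15,0,20,0,0,15])

```text
t: 52.33
tool_pos: [0.6366, -0.0966, 0.1699]
orientation: [-0.054, -3.14, -0.001]
force: [-0.3, -0.1, -1.3]
opening: 0.0232
gripper_force: 55.0
```

Call:
play_rows(deltas=[0,0,0,0,15,0,0,0,0,15,0,0,0,0,15])

```text
t: 52.58
tool_pos: [0.6369, -0.0983, 0.1706]
orientation: [-0.054, -3.14, 0.0]
force: [0.7, 0.1, -2.1]
opening: 0.0235
gripper_force: 55.0
```

Run:
```python
from h import *
plan(637,-98,98,177.93)
s=cam('side')
m=s['pixels'].min(2)>190
l=np.argwhere(m[255:300,335:385])+[255,335]
print('peg centroid rc',l.mean(0) if len(l) else None,len(l),'exp up/down',proj(s,[[.632,-.228,.055],[.632,-.228,.039]]).round(1).tolist())
```

```text
at [636.9 -98.3 170.6] yaw 178.0 -> turn 0.1 then tool dx -0.1 dy 0.3 dz 72.6 F [ 0.7  0.1 -2.1] open 23.5
peg centroid rc [285.02597403 353.4025974 ] 77 exp up/down [[358.2, 260.1], [357.5, 263.7]]
```

Lower the mallet to the slab, release gently, retreat upward.

Call:
play_rows(deltas=[0,0,20,0,15,0,0,20,0,15,0,0,15,0,15,0,0,10,0,15,0,0,4,0,15,0,0,2,0,15,0,0,0,0,15,0,0,0,0,15])

```text
t: 53.3
tool_pos: [0.638, -0.0983, 0.1018]
orientation: [0.054, 3.139, -0.001]
force: [0.2, 0.5, -2.2]
opening: 0.0233
gripper_force: 55.0
```

Call:
play_rows(deltas=[0,0,1.5,0,15,0,0,0,0,15,0,0,0,0,15])

```text
t: 53.55
tool_pos: [0.6376, -0.0979, 0.0998]
orientation: [0.054, 3.14, -0.0]
force: [-0.2, -0.1, -1.8]
opening: 0.0232
gripper_force: 55.0
```

Call:
play_rows(deltas=[0,0,1.5,0,15,0,0,1,0,15,0,0,0,0,15,0,0,0,0,15])

```text
t: 53.88
tool_pos: [0.6378, -0.0978, 0.0978]
orientation: [0.053, 3.14, -0.0]
force: [-2.3, 1.8, 5.7]
opening: 0.0231
gripper_force: 55.0
```

Call:
play_rows(deltas=[0,0,0,0,60,0,0,0,0,60,0,0,0,0,60,0,0,0,0,60,0,0,0,0,60,0,0,0,0,60,0,0,0,0,60,0,0,-20,0,60,0,0,-25,0,60,0,0,-30,0,60])

```text
t: 54.72
tool_pos: [0.6358, -0.0976, 0.1702]
orientation: [-0.054, -3.137, -0.001]
force: [0.1, -0.7, 0.3]
opening: 0.0599
gripper_force: 0.0
```

Call:
play_rows(deltas=[0,0,-25,0,60,10,28,0,0,60,10,28,0,0,60,10,28,0,0,60,10,28,0,0,60,10,28,0,0,60,10,28,0,0,60,10,28,0,0,60,10,28,0,0,60,0,0,0,0,60])

```text
t: 55.55
tool_pos: [0.5634, 0.1333, 0.1968]
orientation: [-0.048, -3.141, -0.003]
force: [-0.2, -0.1, -0.5]
opening: 0.0601
gripper_force: 0.0
```

```bash
python3 - <<'E'
from h import *
plan(637,-98,98,177.93)
s=cam('side')
cv2.imwrite('pics/s9.png',cv2.resize(s['pixels'][170:370,230:410],(630,600),interpolation=cv2.INTER_CUBIC))
E
python3 v.py
```

```text
at [563.4 133.3 196.8] yaw 178.2 -> turn 0.3 then tool dx -81.9 dy -228.5 dz 98.8 F [-0.2 -0.1 -0.5] open 60.1
1 [-20.1  -3.9] 81 [-14.7 -21.9] 135 3d [513.8 -66.3  69.7] gap 17.5
2 [ 9.7 -1.9] 81 [-0.8  0.8] 135 3d [513.8 -66.3  69.7] gap 17.5
3 [11.3  0.8] 156 [1.6 0. ] 134 3d [ 514.4 -152.5   58.5] gap 4.5
5 [ 0.  -0.1] 146 [-0.4  0.2] 218 3d [ 498.3 -360.9   99.4] gap 1.4
```

View pics/s9.png

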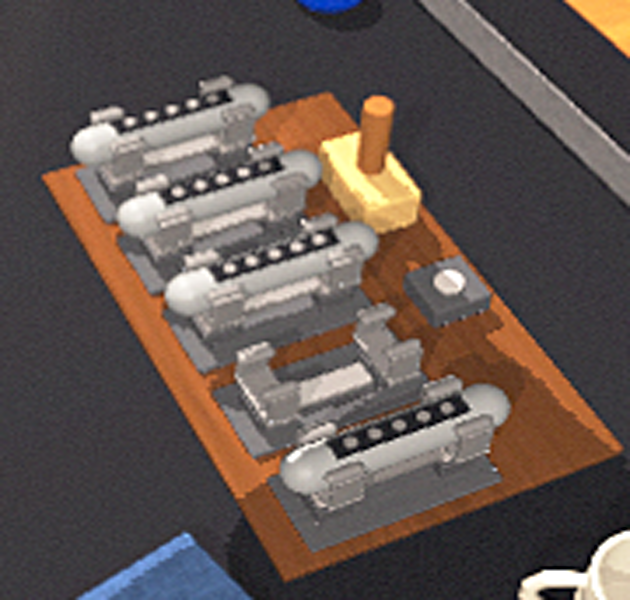

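Call:
play_rows(deltas=[0,0,0,0,60,0,0,0,0,60,0,0,0,0,60,0,0,0,0,60,0,0,0,0,60,0,0,0,0,60])

```text
t: 56.2
tool_pos: [0.5651, 0.1284, 0.1966]
orientation: [-0.055, -3.141, -0.0]
force: [-0.4, 0.4, -0.5]
opening: 0.0598
gripper_force: 0.0
```

```bash
python3 -c "
from h import *
print(robot.close_job())"
```

```text
the job is handed in; nothing more can be done
None
```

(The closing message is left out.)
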